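# Rack conveyor rollers with the tipper

## Robot

A 6-joint arm with a two-finger parallel gripper is mounted at the origin on a cart in front of the work surface, level with it; the furniture and walls round the work are solid. World frame = base frame: x ahead of the robot, y to its left, z up, the work surface at z = 0. Lengths are in m, angles in rad, forces in N, time in s.
With the tool pointing down it reaches from about 0.25 to 0.85 m from the base axis. Payload 12.5 kg.
Tool frame: the origin (TCP) lies midway between the tips of the shut fingers; the grasp point (between the pads) lies 19 mm behind it (ctrl.hold_point_z is the distance from the TCP to the grasp point, in m); z points along the fingers, y is the line along which they close (so a half turn about z gives the same grasp; the last joint's range is limited). The gripper opens to 93 mm and grips with 3 to 60 N. Pads are 15 mm wide; open, the fingers measure 128 mm over their backs; the gripper's body (75 mm by 188 mm) begins 65 mm behind the grasp point.
Start: joints at [1.197, 0.351, 1.652, -0, 1.139, -0.085], TCP at [0.157, 0.527, 0.219] pointing down, gripper open.
Joint ranges: [-2.75, 2.75], [-0.79, 2.1], [0.01, 2.65], [-1.57, 4.71], [0.07, 3.14], [-2.87, 2.87]. Speed limits (rad/s): [2.22, 2.22, 2.79, 3.14, 3.14, 3.14].

## Interface

Orientations are given as [roll, pitch, yaw] about the fixed x, y, z axes, in that order (R = Rz(yaw) Ry(pitch) Rx(roll)).
In Python, from bench import ctrl gives the robot as it stands. The module is installed in compiled form; this text tells all that it offers.
- The arm moves only by the tool move_arm, never from a script. Its argument "steps" is a list of rows, each a list of 7 numbers: the finger opening in cm, from 0 to 9.3, then the shift along the tool's x, y, z in cm, then the turn, a rotation vector about the tool's x, y, z in rad. A call has 1 to 5 rows; each row shifts and turns the commanded pose from where the row before left it, along the tool's axes as they then stand; what a row does not reach is not made up. A row lasts 1/12 s, in which the tool goes at most 41.7 mm and 7.16 degrees, less where a joint would pass 70% of its speed; a pose out of reach is approached as far as the arm can. A call with a gripper value outside its range is refused whole. The fingers move at their own pace and stop on an object; "force" is the grip in N (left out, the last holds). Time passes only in rows, so rows that do not move let the fingers close. It gives the time, the measured TCP pose, the force, the opening and the grip force at its end, in the units of the state.
- ctrl.get_state(): the state, without advancing time (a new reading comes with each control period).
- ctrl.read_camera(name): name is "scene" or "top" or "wrist"; returns the picture (480x640x3 uint8, blue, green, red); there is no depth.
- ctrl.camera_info(name): a dict with "vfov" (degrees; the focal length in pixels is half the picture's height over the tangent of half this angle, whatever the lens; pixels are square), "cx", "cy" (the principal point, pixels), "D" ([k1, k2, p1, p2, k3] as OpenCV has them; the pictures are not rectified), "view" (4x4, takes a point from world to camera coordinates); the wrist camera has in their place "hand_eye" (4x4, takes a point from camera to tool coordinates, whose origin is the TCP and whose axes are the flange's). Camera axes: x right, y down, z forward; pixel columns grow to the right and rows downward; lengths in m; the calibration is good to about 2 mm. A picture is of the moment at which its call begins: read the wrist's pose just before it. camera_info takes no time and is no camera call.
- ctrl.finish_job(): hands the job in; it is judged then, once.
The state is a dict: "t": time; "joint_pos": joint angles; "joint_velocities": joint speeds; "effort": joint torques, N m; "position": TCP position; "ee_rot": TCP orientation; "wrist_force": force on the tool from outside, world axes, zero at the start; "ft_torque": the same for the moment, N m; "grip_width": opening from 0.0 (shut) to 1.0 (fully open); "grip_force": force on a finger pad.
Only numpy, scipy, OpenCV 4.12 (cv2) and the standard library are available. Lean on these libraries where they do the work, as an engineer would, in place of code of your own. Each camera call takes 0.05 s, during which the arm holds its last target. There are 200 camera calls.

## Task

Rack the loose conveyor rollers with the tipper: push the grooved tray square and flush up against the lip of the stand, butt the chock centrally and flush against the tray's outer end so that it cannot slide back, and lay all the rollers in the tipping pan. Only then lift the pan by its handle so that they roll out into the tray, and lower it again. Finish with every roller in a groove of its own, the pan down on its rest and tray and chock still flush; leave the tape roll and the glue stick alone.

Things in the scene. Friction and masses are not known exactly. Their poses are not given: they have to be found in the camera images.
- stand: Fixed grey tipper stand on the table, 154 mm wide (x), 220 mm long (y). Origin: centre of its foot, on the table. Rollers run towards its -y. At y +85 mm the pan's rear wall; at y -90 mm the pan's hinge line (along x), 99 mm high; then an apron slopes down to the lip at y -130 mm, 93 mm high. Cheeks beside the apron: 125 mm high, 126 mm apart inside.
- pan (a joint): Hinge of the aluminium tipping pan, rad: 0 = down on its rest, grows as the handle end is lifted, stop at 0.8; it falls back by its own weight (0.45 kg). Pan: 171 mm long, side and rear walls 30 mm high, 126 mm wide inside, no front wall. Down, its floor falls 4 degrees from the hinge back to the rear wall (87 mm high there), so rollers roll back; lifted past about 0.1 rad they run out.
- pan_handle (a point): Middle of the round black handle bar of the pan (12 mm thick, 90 mm long, along the stand's x), above the rear wall, with 34 mm of open space under it. Pan down: 158 mm high, 90 mm behind (+y of) the stand's origin; it moves with the pan.
- lip (a point): Middle of the front edge of the stand's apron, 93 mm high; axes as the stand's. The tray's edge meets it when the gap is closed.
- tray: Loose grey grooved tray, 154 mm wide (x), 174 mm long (y), 0.6 kg. Origin: centre of its underside. Its +y end goes against the stand's lip. Its deck slopes 16 degrees down to -y, with four grooves along x, 34 mm wide, 26 mm deep, 5 mm ridges between, side rails 16 mm above the deck and 138 mm apart. A seated roller is level with the deck, so the next rolls over it.
- tray_edge (a point): Middle of the upper edge of the tray's +y end face, 91 mm high; axes as the tray's.
- tray_grip (a point): Middle of the top of the tray's end wall at its -y end: 14 mm thick (along y), 93 mm high, 154 mm wide, 167 mm from the tray's edge; it stands 48 mm above the deck and can be gripped from above across its thickness.
- tray_back (a point): Middle of the width of the outer face of the tray's -y end wall, 18 mm above the table; axes as the tray's.
- chock: Loose heavy chock: black block 100 mm (x) by 64 mm (y), 30 mm high, 0.7 kg, with an upright grip fin on its middle, 18 mm thick (x), 40 mm long (y), its top 66 mm above the table. Origin: centre of its underside.
- chock_face (a point): Middle of the chock's +y face, 18 mm above the table; this face goes against the back of the tray; axes as the chock's.
- groove_1 (a point): Where the centre of a roller is when it lies in groove 1 of the tray (1 nearest the stand, 4 next to the end wall); 13 mm under the sloping deck.
- groove_2 (a point): Where the centre of a roller is when it lies in groove 2 of the tray (1 nearest the stand, 4 next to the end wall); 13 mm under the sloping deck.
- groove_3 (a point): Where the centre of a roller is when it lies in groove 3 of the tray (1 nearest the stand, 4 next to the end wall); 13 mm under the sloping deck.
- groove_4 (a point): Where the centre of a roller is when it lies in groove 4 of the tray (1 nearest the stand, 4 next to the end wall); 13 mm under the sloping deck.
- roller_1: Conveyor roller, steel with black tapered ends: 26 mm diameter, 110 mm long, 0.12 kg. Origin at its centre, x along its axis. Lies on a fixed dark rubber mat, 3 mm thick, which brakes rolling; may be absent. All are alike.
- roller_2: Conveyor roller, steel with black tapered ends: 26 mm diameter, 110 mm long, 0.12 kg. Origin at its centre, x along its axis. Lies on a fixed dark rubber mat, 3 mm thick, which brakes rolling; may be absent. All are alike.
- roller_3: Conveyor roller, steel with black tapered ends: 26 mm diameter, 110 mm long, 0.12 kg. Origin at its centre, x along its axis. Lies on a fixed dark rubber mat, 3 mm thick, which brakes rolling; may be absent. All are alike.
- roller_4: Conveyor roller, steel with black tapered ends: 26 mm diameter, 110 mm long, 0.12 kg. Origin at its centre, x along its axis. Lies on a fixed dark rubber mat, 3 mm thick, which brakes rolling; may be absent. All are alike.
- tape_ring: Bystander: roll of brown tape lying beyond the work, 91 mm across, 25 mm high; origin under its centre.
- glue_stick: Bystander: glue stick standing beyond the work, 28 mm diameter, 94 mm high; origin under its centre.
Mind the look-alikes: they are no part of the job. Leave any yellow look-alike of the roller_1 alone.

How it is judged:
On the way, in this order (a step that is already met when the one before it is completed fails the run):
1. all rollers lie in the lowered pan and the tray is flush with the lip and the chock with the tray (y of roller_1 in the frame of stand between -0.09 and 0.085 m and x of roller_1 in the frame of stand between -0.03 and 0.03 m and z of roller_1 in the frame of stand between 0.088 and 0.123 m and y of roller_2 in the frame of stand between -0.09 and 0.085 m and x of roller_2 in the frame of stand between -0.03 and 0.03 m and z of roller_2 in the frame of stand between 0.088 and 0.123 m and y of roller_3 in the frame of stand between -0.09 and 0.085 m and x of roller_3 in the frame of stand between -0.03 and 0.03 m and z of roller_3 in the frame of stand between 0.088 and 0.123 m and y of roller_4 in the frame of stand between -0.09 and 0.085 m and x of roller_4 in the frame of stand between -0.03 and 0.03 m and z of roller_4 in the frame of stand between 0.088 and 0.123 m and y of tray_edge in the frame of lip between -0.005 and 0.005 m and x of tray_edge in the frame of lip between -0.007 and 0.007 m and angle between the y axis of tray and the y axis of stand, either way round below 0.06 rad and y of chock_face in the frame of tray_back between -0.005 and 0.005 m and x of chock_face in the frame of tray_back between -0.02 and 0.02 m and angle between the y axis of chock and the y axis of tray, either way round below 0.08 rad and value of joint pan below 0.04 rad), for 0.3 s.
2. the pan is tipped up while the tray is flush with the lip and the chock with the tray (value of joint pan above 0.2 rad and y of tray_edge in the frame of lip between -0.005 and 0.005 m and x of tray_edge in the frame of lip between -0.007 and 0.007 m and angle between the y axis of tray and the y axis of stand, either way round below 0.06 rad), for 0.1 s.
At the end, for the whole second after the job is handed in: Every roller at rest in a tray groove (centre within 18 mm of its seat); pan down (under 0.04 rad); tray edge within 5 mm of the lip, 7 mm sideways, 0.06 rad; chock face within 5 mm of the tray's back, 20 mm sideways, 0.08 rad ((distance between roller_1 and groove_1 below 0.018 m or distance between roller_1 and groove_2 below 0.018 m or distance between roller_1 and groove_3 below 0.018 m or distance between roller_1 and groove_4 below 0.018 m) and (distance between roller_2 and groove_1 below 0.018 m or distance between roller_2 and groove_2 below 0.018 m or distance between roller_2 and groove_3 below 0.018 m or distance between roller_2 and groove_4 below 0.018 m) and (distance between roller_3 and groove_1 below 0.018 m or distance between roller_3 and groove_2 below 0.018 m or distance between roller_3 and groove_3 below 0.018 m or distance between roller_3 and groove_4 below 0.018 m) and (distance between roller_4 and groove_1 below 0.018 m or distance between roller_4 and groove_2 below 0.018 m or distance between roller_4 and groove_3 below 0.018 m or distance between roller_4 and groove_4 below 0.018 m) and y of tray_edge in the frame of lip between -0.005 and 0.005 m and x of tray_edge in the frame of lip between -0.007 and 0.007 m and angle between the y axis of tray and the y axis of stand, either way round below 0.06 rad and y of chock_face in the frame of tray_back between -0.005 and 0.005 m and x of chock_face in the frame of tray_back between -0.02 and 0.02 m and angle between the y axis of chock and the y axis of tray, either way round below 0.08 rad and value of joint pan below 0.04 rad and linear speed of each of roller_1, roller_2, roller_3, roller_4 below 0.03 m/s); the robot touches nothing.
It fails at once if the tape roll or the glue stick is moved more than 30 mm (distance of any of tape_ring, glue_stick from where it was at the start of the episode above 0.03 m).
Of roller_1, roller_2, roller_3, roller_4 only 3 to 4 are there at a start; the rules pass over those that are not, and their reading is None.
At some moment in a run one of chock may be knocked a few centimetres aside while the robot is not near it.
Once in a run the grip may slacken for a moment while it holds something.
It also fails if it takes over 208 s, if anything falls off the work surface, if the arm or the gripper's body presses on something with over 40 N, if the wrist force passes 120 N, or if a joint passes its speed limit or range.

## Working session

There is one attempt and no reset: what is moved stays moved. The work goes in short steps, Python scripts to look and compute and a tool call to move; the robot and the scene stay as the last step left them, time stands still between calls to the robot, and variables do not carry over. Pictures are saved under pics/ and viewed, at most 14 in all, crops included, and the job is handed in when it is done.

Besides the shell and the picture viewer there is one more tool, called after ">>>" by a JSON object that holds its "op" and its "data". move_arm: Moves the arm, as the interface text tells. Its arguments: {"type":"object","properties":{"steps":{"type":"array"},"force":{"type":"number"}},"required":["steps"]}

```bash
mkdir -p pics; cat > h.py <<'E'
import numpy as np, cv2
from bench import ctrl
from scipy.spatial.transform import Rotation as R
def K(n):
    i=ctrl.camera_info(n); f=240/np.tan(np.radians(i["vfov"])/2)
    return np.array([[f,0,i["cx"]],[0,f,i["cy"]],[0,0,1.]]), np.array(i["D"],float), i
def tool():
    s=ctrl.get_state(); T=np.eye(4); T[:3,3]=s["position"]; T[:3,:3]=R.from_euler('xyz',s["ee_rot"]).as_matrix(); return T
def c2w(n):
    i=ctrl.camera_info(n)
    return tool()@np.array(i["hand_eye"]) if n=="wrist" else np.linalg.inv(np.array(i["view"]))
def ray(n,px,z,M=None):
    k,d,i=K(n); M=c2w(n) if M is None else M
    p=cv2.undistortPoints(np.array(px,float).reshape(-1,1,2),k,d).reshape(-1,2)
    v=np.c_[p,np.ones(len(p))]@M[:3,:3].T; o=M[:3,3]
    z=np.broadcast_to(z,len(p))
    return o+v*((z-o[2])/v[:,2])[:,None]
def proj(n,P,M=None):
    k,d,i=K(n); M=np.linalg.inv(c2w(n) if M is None else M)
    return cv2.projectPoints(np.array(P,float).reshape(-1,1,3),cv2.Rodrigues(M[:3,:3])[0],M[:3,3],k,d)[0].reshape(-1,2)
def snap(n,f):
    M=c2w(n); im=ctrl.read_camera(n); cv2.imwrite(f"pics/{f}.png",im); return im,M
E
python3 - <<'E'
from h import *
for n in("top","scene"):
    im,M=snap(n,n+"0"); print(n,M.round(3).tolist(),K(n)[0].tolist(),K(n)[1])
print(ctrl.camera_info("wrist")["hand_eye"],ctrl.get_state()); print(tool().round(3))
E
```

```text
top [[0.009, -0.997, 0.078, 0.519], [-1.0, -0.01, -0.011, -0.013], [0.011, -0.078, -0.997, 1.183], [0.0, 0.0, 0.0, 1.0]] [[469.44542323364374, 0.0, 309.0819267508738], [0.0, 469.44542323364374, 232.32258167438414], [0.0, 0.0, 1.0]] [0.01145051 0.         0.         0.         0.        ]
scene [[0.791, -0.378, 0.482, -0.07], [-0.612, -0.47, 0.636, -0.904], [-0.014, -0.798, -0.603, 0.977], [0.0, 0.0, 0.0, 1.0]] [[507.8419558999716, 0.0, 321.328565248656], [0.0, 507.8419558999716, 226.49648941517466], [0.0, 0.0, 1.0]] [-0.02011202  0.          0.          0.          0.        ]
[[-2.29998439e-05 -9.61889323e-01 -2.73439079e-01  7.53722516e-02]
 [ 9.99999047e-01 -3.99605683e-04  1.32159829e-03  1.10342406e-04]
 [-1.38049909e-03 -2.73438787e-01  9.61888415e-01 -1.65287391e-01]
 [ 0.00000000e+00  0.00000000e+00  0.00000000e+00  1.00000000e+00]] {'t': 0.1, 'joint_pos': array([ 1.19740314e+00,  3.51172493e-01,  1.65231084e+00, -1.22087965e-05,
        1.13912647e+00, -8.45710689e-02]), 'joint_velocities': array([-5.24626508e-04, -2.54169009e-04, -1.12927180e-03, -1.85276077e-04,
       -7.11946572e-05, -7.13001674e-04]), 'effort': array([ 1.94489226e-04, -4.98031318e+01, -2.85705167e+01,  7.00514554e-02,
        2.38972268e-02, -3.44243256e-05]), 'position': array([0.15650831, 0.52695502, 0.21817939]), 'ee_rot': array([-3.14057820e+00, -7.48748675e-05,  2.85277561e+00]), 'wrist_force': array([ 0.65375612,  0.88624125, -0.05602924]), 'ft_torque': array([-0.0222699 ,  0.03213389,  0.01466665]), 'grip_force': 0.0, 'grip_width': 0.9989246094524533}
[[-0.959  0.285 -0.     0.157]
 [ 0.285  0.959 -0.001  0.527]
 [ 0.    -0.001 -1.     0.218]
 [ 0.     0.     0.     1.   ]]
```

View pics/top0.png

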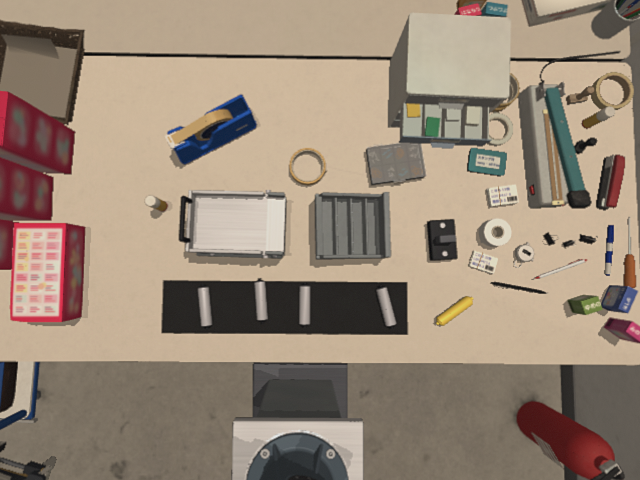

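View pics/scene0.png

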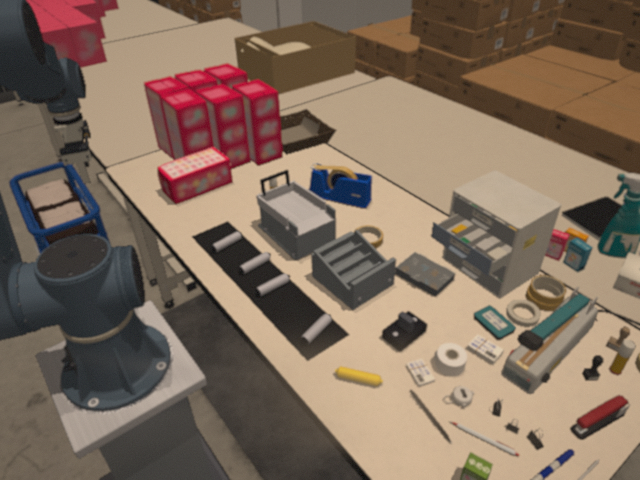

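The top view shows the stand at about (235,225) with its handle at (185,218), the tray at (352,225), the chock at (441,240), and four rollers on the mat at (205,307), (261,300), (305,305) and (387,307). The glue stick is at (155,203) and the tape ring at (307,166). The scene view agrees.

```bash
python3 - <<'E'
from h import *
im=cv2.imread("pics/top0.png")
c=cv2.resize(im[180:345,160:470],None,fx=2.5,fy=2.5,interpolation=cv2.INTER_CUBIC); cv2.imwrite("pics/crop0.png",c)
hsv=cv2.cvtColor(im,cv2.COLOR_BGR2HSV); g=im.max(2)
# rollers inside mat
m=np.zeros(g.shape,np.uint8); m[278:336,160:410]=(g[278:336,160:410]>90)*255
# mat bounds: remove table
sat=hsv[...,1]; m[(sat>50)]=0
cs,_=cv2.findContours(m,0,2)
for q in cs:
    if cv2.contourArea(q)<150: continue
    (x,y),(w,h),a=cv2.minAreaRect(q); b=cv2.boxPoints(((x,y),(w,h),a))
    P=ray("top",b,0.016); c0=ray("top",[(x,y)],0.02)[0]
    e=[P[1]-P[0],P[2]-P[1]]; l=max(e,key=np.linalg.norm)
    print("roller",(x,y),(w,h),c0.round(3),"axis yaw",np.arctan(l[1]/l[0]).round(3),np.linalg.norm(l).round(3))
k=((g<60)*255).astype(np.uint8); k[:, :415]=0;k[:,465:]=0;k[:210]=0;k[270:]=0
q=max(cv2.findContours(k,0,2)[0],key=cv2.contourArea); r=cv2.minAreaRect(q); print("chock",r,ray("top",cv2.boxPoints(r),0.03).round(3))
E
```

```text
roller (386.2261657714844, 306.47308349609375) (38.778228759765625, 9.984427452087402) [ 0.429 -0.217  0.02 ] axis yaw 0.259 0.094
roller (204.41397094726562, 306.05328369140625) (38.38715362548828, 10.77375316619873) [0.427 0.229 0.02 ] axis yaw 0.117 0.094
roller (304.0, 305.0) (38.0, 10.0) [ 0.431 -0.015  0.02 ] axis yaw 0.009 0.093
roller (260.54571533203125, 300.13958740234375) (38.259666442871094, 10.61581039428711) [0.442 0.092 0.02 ] axis yaw 0.089 0.093
chock ((441.3911437988281, 239.58526611328125), (39.1152229309082, 26.767078399658203), 85.60128784179688) [[ 0.64  -0.316  0.03 ]
 [ 0.646 -0.382  0.03 ]
 [ 0.549 -0.388  0.03 ]
 [ 0.544 -0.322  0.03 ]]
```

View pics/crop0.png

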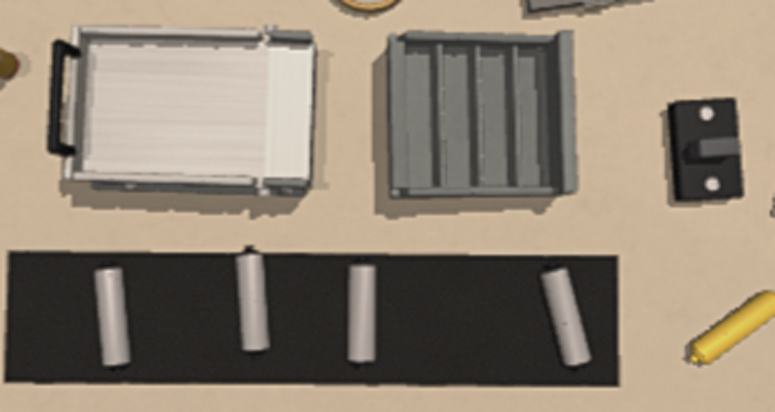

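```bash
python3 - <<'E'
from h import *
f=lambda p:np.array(p,float)/2.5+np.array([160,180])
def pr(n,p,z): P=ray("top",f(p),z); print(n,P.round(4).tolist(),"mid",P.mean(0).round(4), "yaw of dir",np.arctan2(*(P[1]-P[0])[[1,0]]).round(3))
pr("handle low->hi",[(57,152),(60,43)],.158)
pr("lip",[(313,190),(313,45)],.093)
pr("stand cheeks top outer side lo",[(267,192),(305,194)],.125)
pr("rearwall outer",[(67,178),(78,28)],.117)
pr("tray edge",[(391,194),(391,37)],.107)
pr("tray endwall outer top",[(575,192),(574,32)],.093)
pr("fin",[(688,150),(740,148)],.066)
E
```

```text
handle low->hi [[0.578, 0.2506, 0.158], [0.6738, 0.2509, 0.158]] mid [0.6259 0.2507 0.158 ] yaw of dir 0.003
lip [[0.5488, 0.0299, 0.093], [0.6843, 0.0317, 0.093]] mid [0.6165 0.0308 0.093 ] yaw of dir 0.013
stand cheeks top outer side lo [[0.5457, 0.07, 0.125], [0.5442, 0.0358, 0.125]] mid [0.545  0.0529 0.125 ] yaw of dir -1.614
rearwall outer [[0.5569, 0.2515, 0.117], [0.694, 0.2455, 0.117]] mid [0.6254 0.2485 0.117 ] yaw of dir -0.044
tray edge [[0.5454, -0.0421, 0.107], [0.6905, -0.0409, 0.107]] mid [ 0.6179 -0.0415  0.107 ] yaw of dir 0.008
tray endwall outer top [[0.5493, -0.2134, 0.093], [0.6993, -0.213, 0.093]] mid [ 0.6243 -0.2132  0.093 ] yaw of dir 0.002
fin [[0.5911, -0.3266, 0.066], [0.5936, -0.3764, 0.066]] mid [ 0.5924 -0.3515  0.066 ] yaw of dir -1.522
```

>>> {"op": "move_arm", "data": {"steps": [[9.3, 0, 0, -2, 0, 0, -0.0963], [9.3, 0, 0, -2, 0, 0, -0.0963], [9.3, 0, 0, -2, 0, 0, -0.0962], [9.3, -2.1, -3.3, 0, 0, 0, 0], [9.3, -2.1, -3.3, 0, 0, 0, 0]]}}

```text
t: 0.52
position: [0.1985, 0.4612, 0.2791]
ee_rot: [3.14, 0.001, -3.138]
wrist_force: [1.4, 0.3, -0.1]
grip_width: 1.003
grip_force: 0.0
```

>>> {"op": "move_arm", "data": {"steps": [[9.3, -2.1, -3.3, 0, 0, 0, 0], [9.3, -2.1, -3.3, 0, 0, 0, 0], [9.3, -2.1, -3.3, 0, 0, 0, 0], [9.3, -2.1, -3.3, 0, 0, 0, 0], [9.3, -2.1, -3.3, 0, 0, 0, 0]]}}

```text
t: 0.93
position: [0.304, 0.2945, 0.2785]
ee_rot: [-3.141, -0.0, -3.141]
wrist_force: [0.8, -0.1, 0.5]
grip_width: 0.999
grip_force: 0.0
```

>>> {"op": "move_arm", "data": {"steps": [[9.3, -2.1, -3.3, 0, 0, 0, 0], [9.3, -2.1, -3.3, 0, 0, 0, 0], [9.3, -2.1, -3.3, 0, 0, 0, 0], [9.3, -2.1, -3.3, 0, 0, 0, 0], [9.3, -2.1, -3.3, 0, 0, 0, 0]]}}

```text
t: 1.35
position: [0.4091, 0.1293, 0.2786]
ee_rot: [3.142, 0.0, 3.141]
wrist_force: [0.3, 1.6, -0.7]
grip_width: 0.997
grip_force: 0.0
```

>>> {"op": "move_arm", "data": {"steps": [[9.3, -2.1, -3.3, 0, 0, 0, 0], [9.3, -2.1, -3.3, 0, 0, 0, 0], [9.3, -2.1, -3.3, 0, 0, 0, 0], [9.3, -2.1, -3.3, 0, 0, 0, 0], [9.3, -2.1, -3.3, 0, 0, 0, 0]]}}

```text
t: 1.77
position: [0.5142, -0.0358, 0.2784]
ee_rot: [3.141, -0.0, 3.141]
wrist_force: [1.1, 0.0, 0.5]
grip_width: 0.999
grip_force: 0.0
```

```bash
python3 - <<'E'
from h import *
im,M=snap("wrist","w1"); print(tool().round(4).tolist()); np.save("w1.npy",M)
E
```

```text
[[-1.0, 0.0023, 0.0008, 0.5169], [0.0023, 1.0, -0.0019, -0.0403], [-0.0008, -0.0019, -1.0, 0.2781], [0.0, 0.0, 0.0, 1.0]]
```

View pics/w1.png

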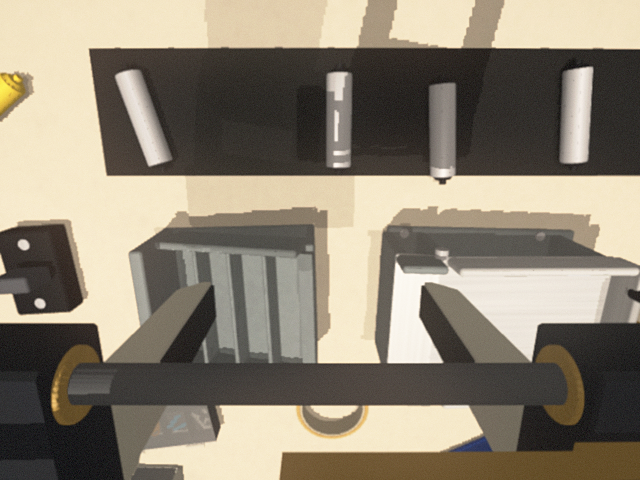

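```bash
python3 - <<'E'
from h import *
M=np.load("w1.npy")
def pr(n,p,z): print(n,ray("wrist",p,z,M).round(4).tolist())
pr("lip",[(391,280),(388,360)],.093)
pr("tray edge z.107, foot",[(314,250),(316,355)],.107); pr("foot",[(315,227),(155,232)],.0)
pr("tray near rail top", [(157,246),(312,252)],[.107-0.045,.107])
pr("tray wall near corner top",[(133,248),(157,236)],.093)
pr("stand foot near",[(386,228),(570,231)],0)
pr("stand cheek top outer",[(399,258),(445,258)],.125)
# roller ends
for n,a,b in [("rA",(129,73),(159,162)),("rB",(339,74),(338,166)),("rC",(443,85),(442,178)),("rD",(578,68),(573,162))]:
    P=ray("wrist",[a,b],.024,M); print(n,P.mean(0).round(4),np.arctan2(*(P[1]-P[0])[[1,0]]).round(3),np.linalg.norm(P[1]-P[0]).round(3))
E
```

```text
lip [[0.5783, 0.0345, 0.093], [0.6644, 0.0358, 0.093]]
tray edge z.107, foot [[0.5442, -0.0382, 0.107], [0.6498, -0.0365, 0.107]]
foot [[0.5499, -0.0377, 0.0], [0.5557, -0.2226, 0.0]]
tray near rail top [[0.5539, -0.1961, 0.062], [0.546, -0.0399, 0.107]]
tray wall near corner top [[0.5465, -0.2055, 0.093], [0.535, -0.182, 0.093]]
stand foot near [[0.5512, 0.0441, 0.0], [0.5548, 0.2579, 0.0]]
stand cheek top outer [[0.5457, 0.0338, 0.125], [0.5457, 0.0728, 0.125]]
rA [ 0.4308 -0.2101  0.024 ] 0.232 0.089
rB [ 0.4336 -0.0136  0.024 ] 0.003 0.089
rC [0.4449 0.0929 0.024 ] 0.073 0.092
rD [0.4284 0.2269 0.024 ] 0.118 0.092
```

The wrist view shows the tray edge at column 315 and the stand lip at column 389. Their near sides are in line at about x=0.547, so the tray needs to move about 72 mm along +y.

>>> {"op": "move_arm", "data": {"steps": [[5, -2.1, -3.3, 0, 0, 0, 0], [5, -2.1, -3.3, 0, 0, 0, 0], [5, -2.1, -3.3, 0, 0, 0, 0], [5, -2.1, -3.3, 0, 0, 0, 0], [5, -2.1, -3.3, 0, 0, 0, 0]]}}

```text
t: 2.23
position: [0.6192, -0.2005, 0.2782]
ee_rot: [3.141, -0.001, 3.141]
wrist_force: [-0.9, 0.0, 0.4]
grip_width: 0.692
grip_force: 0.0
```

>>> {"op": "move_arm", "data": {"steps": [[5, 0, 0, 4, 0, 0, 0], [5, 0, 0, 4, 0, 0, 0], [5, 0, 0, 4, 0, 0, 0], [5, 0, 0, 4, 0, 0, 0], [5, 0, 0, 0, 0, 0, 0]]}}

```text
t: 2.65
position: [0.6146, -0.1972, 0.1106]
ee_rot: [3.137, -0.012, 3.141]
wrist_force: [-0.8, 0.6, -0.9]
grip_width: 0.536
grip_force: 0.0
```

```bash
python3 - <<'E'
from h import *
im,M=snap("wrist","w2"); print(tool().round(4).tolist()); np.save("w2.npy",M)
E
```

```text
[[-1.0, 0.0, -0.0071, 0.6165], [-0.0, 1.0, 0.0029, -0.1979], [0.0071, 0.0029, -1.0, 0.1152], [0.0, 0.0, 0.0, 1.0]]
```

View pics/w2.png

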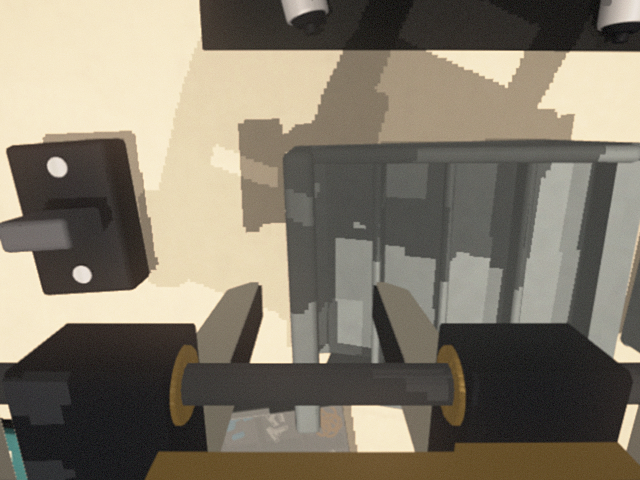

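```bash
python3 - <<'E'
from h import *
M=np.load("w2.npy")
print(ray("wrist",[(286,170),(292,330),(314,170),(318,330),(285,152)],.093,M).round(4).tolist()); print(tool()[:3,3])
E
```

```text
[[0.5581, -0.2112, 0.093], [0.6389, -0.2098, 0.093], [0.5581, -0.1984, 0.093], [0.639, -0.1965, 0.093], [0.5501, -0.2115, 0.093]]
[ 0.61651619 -0.19789419  0.11519541]
```

>>> {"op": "move_arm", "data": {"steps": [[5, -0.3, -0.4, 1, 0, 0, 0], [5, -0.2, -0.2, 1, 0, 0, 0], [5, 0, 0, 1, 0, 0, 0], [5, 0, 0, 1, 0, 0, 0], [5, 0, 0, 0, 0, 0, 0]]}}

```text
t: 3.12
position: [0.6229, -0.2045, 0.0769]
ee_rot: [3.141, -0.002, 3.142]
wrist_force: [-0.1, 0.2, 0.5]
grip_width: 0.54
grip_force: 0.0
```

>>> {"op": "move_arm", "data": {"steps": [[5, -0.3, 0, 1.1, 0, 0, 0], [1, 0, 0, 0, 0, 0, 0], [1, 0, 0, 0, 0, 0, 0], [1, 0, 0, 0, 0, 0, 0], [1, 0, 0, 0, 0, 0, 0]], "force": 40}}

```text
t: 3.53
position: [0.6268, -0.2048, 0.0681]
ee_rot: [-3.141, 0.001, -3.142]
wrist_force: [-0.5, 0.0, -0.4]
grip_width: 0.304
grip_force: 0.0
```

>>> {"op": "move_arm", "data": {"steps": [[1, 0, 0, 0, 0, 0, 0], [1, 0, 0, 0, 0, 0, 0], [1, 0, 0.5, 0, 0, 0, 0], [1, 0, 1, 0, 0, 0, 0], [1, 0, 1, 0, 0, 0, 0]]}}

```text
t: 3.95
position: [0.6268, -0.1797, 0.0679]
ee_rot: [-3.141, 0.001, 3.141]
wrist_force: [0.3, -4.6, 1.2]
grip_width: 0.15
grip_force: 39.9
```

>>> {"op": "move_arm", "data": {"steps": [[1, 0, 1, 0, 0, 0, 0], [1, 0, 1, 0, 0, 0, 0], [1, 0, 1, 0, 0, 0, 0], [1, 0, 0.5, 0, 0, 0, 0], [1, 0, 0, 0, 0, 0, 0]]}}

```text
t: 4.37
position: [0.6268, -0.1428, 0.068]
ee_rot: [3.14, 0.0, -3.141]
wrist_force: [1.0, 6.1, 6.0]
grip_width: 0.149
grip_force: 39.9
```

```bash
python3 - <<'E'
from h import *
im,M=snap("top","t1"); print(tool()[:3,3]); cv2.imwrite("pics/t1c.png",cv2.resize(im[180:270,210:410],None,fx=4,fy=4,interpolation=cv2.INTER_CUBIC))
E
```

```text
[ 0.62683467 -0.142935    0.06795606]
```

View pics/t1c.png

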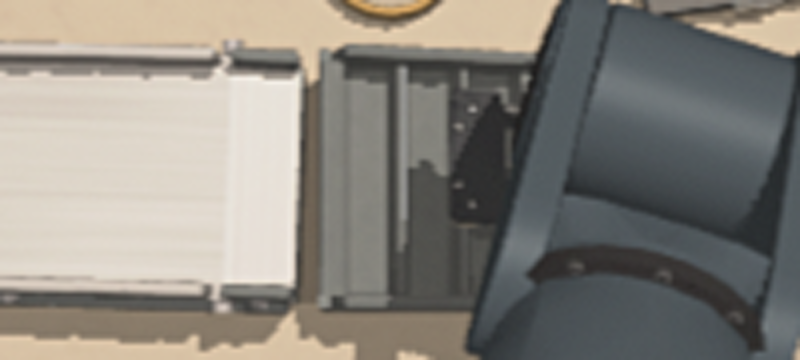

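The tray edge is now about 10 mm short of the lip (crop columns 302 and 320), and its sides line up with the stand's.

>>> {"op": "move_arm", "data": {"steps": [[1, 0, 0.3, 0, 0, 0, 0], [1, 0, 0.3, 0, 0, 0, 0], [1, 0, 0.1, 0, 0, 0, 0], [1, 0, 0, 0, 0, 0, 0]]}}

```text
t: 4.75
position: [0.6269, -0.138, 0.068]
ee_rot: [-3.141, 0.001, -3.142]
wrist_force: [-0.9, -4.0, 5.6]
grip_width: 0.151
grip_force: 39.9
```

>>> {"op": "move_arm", "data": {"steps": [[1, 0, 0.1, 0, 0, 0, 0], [1, 0, 0.1, 0, 0, 0, 0]]}}

```text
t: 4.92
position: [0.6269, -0.1365, 0.068]
ee_rot: [-3.141, 0.001, 3.141]
wrist_force: [0.0, -6.3, 5.8]
grip_width: 0.148
grip_force: 39.9
```

>>> {"op": "move_arm", "data": {"steps": [[1, 0, 0.1, 0, 0, 0, 0], [1, 0, 0.1, 0, 0, 0, 0]]}}

```text
t: 5.08
position: [0.6268, -0.1345, 0.068]
ee_rot: [-3.141, 0.001, 3.141]
wrist_force: [0.0, -6.7, 5.6]
grip_width: 0.148
grip_force: 39.9
```

>>> {"op": "move_arm", "data": {"steps": [[1, 0, 0.1, 0, 0, 0, 0], [1, 0, 0.1, 0, 0, 0, 0]]}}

```text
t: 5.25
position: [0.6267, -0.1331, 0.068]
ee_rot: [-3.14, 0.0, -3.142]
wrist_force: [-2.2, -15.4, 5.2]
grip_width: 0.149
grip_force: 39.9
```

>>> {"op": "move_arm", "data": {"steps": [[1, 0, 0.1, 0, 0, 0, 0], [1, 0, 0.1, 0, 0, 0, 0]]}}

```text
t: 5.42
position: [0.6261, -0.1328, 0.068]
ee_rot: [-3.137, -0.001, 3.141]
wrist_force: [-6.9, -25.3, 6.9]
grip_width: 0.147
grip_force: 40.0
```

>>> {"op": "move_arm", "data": {"steps": [[1, 0, 0.1, 0, 0, 0, 0]]}}

```text
t: 5.5
position: [0.6259, -0.1327, 0.068]
ee_rot: [-3.136, -0.001, 3.141]
wrist_force: [-9.6, -31.0, 7.6]
grip_width: 0.147
grip_force: 40.0
```

>>> {"op": "move_arm", "data": {"steps": [[1, 0, -0.15, 0, 0, 0, 0], [5, 0, 0, 0, 0, 0, 0], [5, 0, 0, 0, 0, 0, 0], [5, 0, 0, 0, 0, 0, 0], [5, 0, 0, 0, 0, 0, 0]]}}

```text
t: 5.92
position: [0.6264, -0.1297, 0.0672]
ee_rot: [3.141, -0.001, -3.141]
wrist_force: [-0.8, 0.1, 0.4]
grip_width: 0.386
grip_force: 0.0
```

>>> {"op": "move_arm", "data": {"steps": [[5, 0, 0, -2, 0, 0, 0], [5, 0, 0, -4, 0, 0, 0], [5, 0, 0, -4, 0, 0, 0], [5, 4, 0, -4, 0, 0, 0], [5, 4, 1, 0, 0, 0, 0]]}}

```text
t: 6.33
position: [0.5602, -0.1214, 0.2026]
ee_rot: [-3.139, 0.01, -3.141]
wrist_force: [0.6, -0.6, 1.1]
grip_width: 0.537
grip_force: 0.0
```

>>> {"op": "move_arm", "data": {"steps": [[5, 4, 2, -3, 0, 0, 0], [5, 4, 4, -1, 0, 0, 0], [5, 2, 4, 0, 0, 0, 0], [5, 0, 0, 0, 0, 0, 0], [5, 0, 0, 0, 0, 0, 0]]}}

```text
t: 6.75
position: [0.478, -0.0371, 0.228]
ee_rot: [3.141, 0.001, -3.139]
wrist_force: [0.8, 0.5, 0.4]
grip_width: 0.533
grip_force: 0.0
```

```bash
python3 - <<'E'
from h import *
im,M=snap("top","t2"); im2,M2=snap("wrist","w3"); np.save("w3.npy",M2); print(tool()[:3,3])
cv2.imwrite("pics/t2c.png",np.vstack([cv2.resize(im[185:270,180:380],None,fx=4,fy=4,interpolation=cv2.INTER_CUBIC)[:,:800],cv2.resize(im2[140:400,:],(640,260))[:, :].copy() if 0 else np.pad(im2[140:400],((0,0),(80,80),(0,0)))]))
E
```

```text
[ 0.47902014 -0.03863113  0.22758619]
```

View pics/t2c.png

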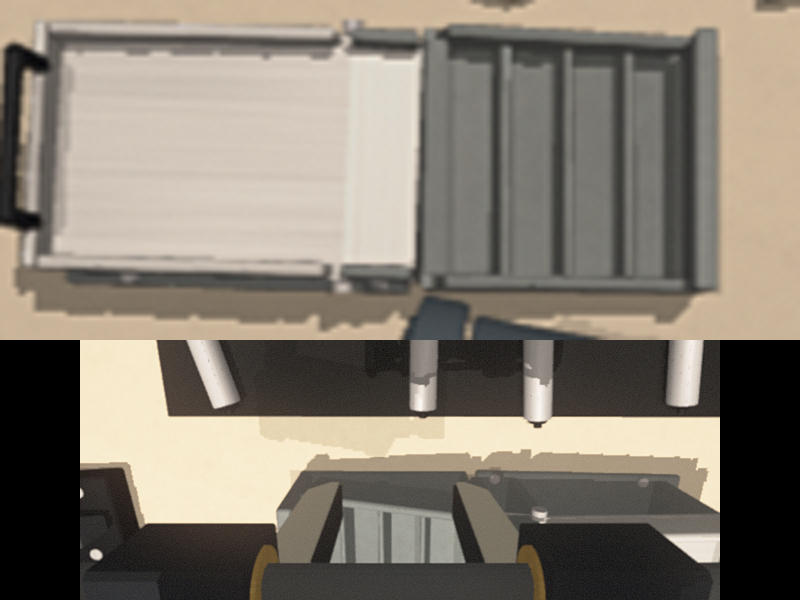

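```bash
python3 - <<'E'
from h import *
im=cv2.imread("pics/t2.png"); g=cv2.GaussianBlur(cv2.cvtColor(im,cv2.COLOR_BGR2GRAY),(3,3),0).astype(float)
def vedge(c0,c1,r0,r1,s,z,n):
    P=[]
    for r in range(r0,r1):
        d=s*np.gradient(g[r])[c0:c1]; k=int(d.argmax())
        if 0<k<len(d)-1:
            a,b,c=d[k-1:k+2]; P.append((c0+k+0.5*(a-c)/(a-2*b+c+1e-9),r))
    W=ray("top",P,z)
    for _ in range(3):
        p=np.polyfit(W[:,0],W[:,1],1); e=np.abs(W[:,1]-np.polyval(p,W[:,0])); W=W[e<max(0.0015,2*np.median(e))]
    print(n,"slope(yaw)",p[0].round(4),"y at .62",np.polyval(p,.62).round(4),len(W),e.std().round(4))
def hedge(r0,r1,c0,c1,s,z,n):
    P=[]
    for c in range(c0,c1):
        d=s*np.gradient(g[:,c])[r0:r1]; k=int(d.argmax())
        if 0<k<len(d)-1:
            a,b,q=d[k-1:k+2]; P.append((c,r0+k+0.5*(a-q)/(a-2*b+q+1e-9)))
    W=ray("top",P,z)
    for _ in range(3):
        p=np.polyfit(W[:,1],W[:,0],1); e=np.abs(W[:,0]-np.polyval(p,W[:,1])); W=W[e<max(0.0015,2*np.median(e))]
    print(n,"yaw",(-p[0]).round(4),"x at 0",np.polyval(p,0).round(4),"x at .034",np.polyval(p,.034).round(4),len(W))
vedge(281,289,200,248,-1,.093,"lip")
vedge(285,290,200,248,1,.091,"tray edge?")
vedge(355,363,198,252,1,.093,"endwall outer")
vedge(351,356,198,252,1,.093,"endwall inner")
hedge(187,195,195,262,-1,.117,"pan far top outer"); 
hedge(250,256,198,258,-1,.117,"pan near")
hedge(188,196,298,345,-1,.08,"tray far")
hedge(254,262,298,350,1,.0,"tray near(foot?)")
hs=[(12/4+180,215/4+185),(18/4+180,50/4+185)]; print("handle",ray("top",hs,.158))
E
```

```text
lip slope(yaw) -0.0196 y at .62 0.0342 48 0.0001
tray edge? slope(yaw) -0.0195 y at .62 0.0275 48 0.0001
endwall outer slope(yaw) 0.001 y at .62 -0.1424 54 0.0001
endwall inner slope(yaw) 0.0035 y at .62 -0.1283 54 0.0
pan far top outer yaw -0.0058 x at 0 0.6894 x at .034 0.6896 47
pan near yaw -0.0206 x at 0 0.5521 x at .034 0.5528 60
tray far yaw -0.0489 x at 0 0.7044 x at .034 0.706 46
tray near(foot?) yaw -0.003 x at 0 0.5463 x at .034 0.5464 43
handle [[0.5824542  0.25032558 0.158     ]
 [0.67312352 0.24975862 0.158     ]]
```

The tray meets the lip at its far corner. The stand's yaw is about -0.02 and the tray's about 0, so pushing in with the chock should square it. Next I'll take the chock.

>>> {"op": "move_arm", "data": {"steps": [[5, -1.13, -3.13, 0, 0, 0, 0], [5, -1.13, -3.13, 0, 0, 0, 0], [5, -1.13, -3.13, 0, 0, 0, 0], [5, -1.13, -3.13, 0, 0, 0, 0], [5, -1.13, -3.13, 0, 0, 0, 0]]}}

```text
t: 7.27
position: [0.5356, -0.1978, 0.2269]
ee_rot: [3.141, -0.001, 3.141]
wrist_force: [0.4, -0.0, 0.4]
grip_width: 0.54
grip_force: 0.0
```

>>> {"op": "move_arm", "data": {"steps": [[5, -1.13, -3.13, 0, 0, 0, 0], [5, -1.13, -3.13, 0, 0, 0, 0], [5, -1.13, -3.13, 0, 0, 0, 0], [5, -1.13, -3.13, 0, 0, 0, 0], [5, -1.13, -3.13, 0, 0, 0, 0]]}}

```text
t: 7.68
position: [0.5917, -0.3545, 0.2265]
ee_rot: [3.141, -0.001, 3.14]
wrist_force: [-0.1, -0.8, 0.1]
grip_width: 0.54
grip_force: 0.0
```

>>> {"op": "move_arm", "data": {"steps": [[5, 0, 0, 0, 0, 0, 0.12], [5, 0, 0, 0, 0, 0, 0.12], [5, 0, 0, 0, 0, 0, 0.12], [5, 0, 0, 0, 0, 0, 0.12], [5, 0, 0, 0, 0, 0, 0.12]]}}

```text
t: 8.1
position: [0.5914, -0.3529, 0.2264]
ee_rot: [-3.142, -0.001, 2.534]
wrist_force: [-0.5, 0.7, 0.2]
grip_width: 0.539
grip_force: 0.0
```

>>> {"op": "move_arm", "data": {"steps": [[5, 0, 0, 0, 0, 0, 0.12], [5, 0, 0, 0, 0, 0, 0.12], [5, 0, 0, 0, 0, 0, 0.12], [5, 0, 0, 0, 0, 0, 0.12], [5, 0, 0, 0, 0, 0, 0.12]]}}

```text
t: 8.52
position: [0.5914, -0.3528, 0.2264]
ee_rot: [-3.141, -0.001, 1.935]
wrist_force: [-0.6, -0.3, 0.4]
grip_width: 0.536
grip_force: 0.0
```

>>> {"op": "move_arm", "data": {"steps": [[5, 0, 0, 0, 0, 0, 0.12], [5, 0, 0, 0, 0, 0, 0.12], [5, 0, 0, 0, 0, 0, 0.06], [5, 0, 0, 0, 0, 0, 0], [5, 0, 0, 0, 0, 0, 0]]}}

```text
t: 8.93
position: [0.5914, -0.3524, 0.2267]
ee_rot: [-3.141, -0.001, 1.643]
wrist_force: [1.0, -0.1, -1.1]
grip_width: 0.535
grip_force: 0.0
```

```bash
python3 - <<'E'
from h import *
im,M=snap("wrist","w4"); np.save("w4.npy",M); s=ctrl.get_state(); print(s["position"],s["ee_rot"],s["joint_pos"].round(2))
E
```

```text
[ 0.59143542 -0.35222808  0.22687995] [-3.14101745e+00 -4.40327156e-04  1.64341134e+00] [-0.6   0.6   1.24 -0.    1.3  -0.68]
```

View pics/w4.png

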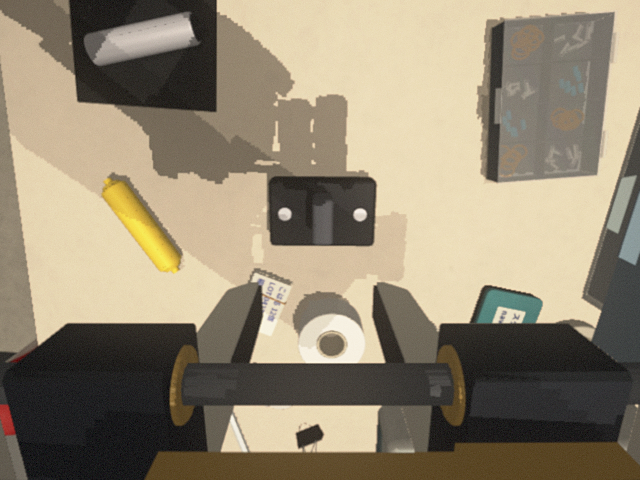

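```bash
python3 - <<'E'
from h import *
M=np.load("w4.npy")
P=ray("wrist",[(269,178),(376,178),(374,245),(269,245)],.03,M); print(P.round(4).tolist(),P.mean(0))
print(ray("wrist",[(285,215),(360,215)],.03,M).round(4), ray("wrist",[(316,240),(331,240)],.066,M).round(4),(M[:3,3]).round(3))
E
```

```text
[[0.5462, -0.324, 0.03], [0.643, -0.317, 0.03], [0.6482, -0.3801, 0.03], [0.5487, -0.3874, 0.03]] [ 0.59650513 -0.35211324  0.03      ]
[[ 0.5624 -0.3572  0.03  ]
 [ 0.632  -0.3521  0.03  ]] [[ 0.5923 -0.369   0.066 ]
 [ 0.605  -0.3681  0.066 ]] [ 0.587 -0.277  0.392]
```

>>> {"op": "move_arm", "data": {"steps": [[5, 0, 0.5, 4, 0, 0, 0], [5, 0, 0, 4, 0, 0, 0], [5, 0, 0, 4, 0, 0, 0], [5, 0, 0, 4, 0, 0, 0], [5, 0, 0, 0, 0, 0, 0]]}}

```text
t: 9.4
position: [0.5928, -0.349, 0.0592]
ee_rot: [-3.132, -0.008, 1.643]
wrist_force: [-0.7, 1.3, -1.5]
grip_width: 0.539
grip_force: 0.0
```

>>> {"op": "move_arm", "data": {"steps": [[5, 0, 0, 1.5, 0, 0, 0], [5, 0, 0, 1.4, 0, 0, 0], [1, 0, 0, 0, 0, 0, 0], [1, 0, 0, 0, 0, 0, 0], [1, 0, 0, 0, 0, 0, 0]]}}

```text
t: 9.82
position: [0.5973, -0.3517, 0.0402]
ee_rot: [3.14, 0.001, 1.642]
wrist_force: [0.9, 0.2, 0.2]
grip_width: 0.372
grip_force: 0.0
```

>>> {"op": "move_arm", "data": {"steps": [[1, 0, 0, 0, 0, 0, 0], [1, 0, 0, 0, 0, 0, 0], [1, 0, 0, 0, 0, 0, 0]]}}

```text
t: 10.07
position: [0.5965, -0.3515, 0.0396]
ee_rot: [-3.142, 0.001, 1.642]
wrist_force: [-5.0, 0.8, 5.7]
grip_width: 0.189
grip_force: 40.0
```

>>> {"op": "move_arm", "data": {"steps": [[1, 0, 0, 0, 0, 0, 0.09], [1, 1.8, 0.3, 0, 0, 0, 0], [1, 1.8, 0.3, 0, 0, 0, 0], [1, 1.8, 0.3, 0, 0, 0, 0], [1, 1.8, 0.3, 0, 0, 0, 0]]}}

```text
t: 10.48
position: [0.6106, -0.2802, 0.0399]
ee_rot: [3.139, 0.003, 1.552]
wrist_force: [-3.9, -18.2, 11.3]
grip_width: 0.189
grip_force: 40.0
```

>>> {"op": "move_arm", "data": {"steps": [[1, 1.8, 0.3, 0, 0, 0, 0], [1, 1.8, 0.3, 0, 0, 0, 0], [1, 1.8, 0.3, 0, 0, 0, 0], [1, 1.8, 0.3, 0, 0, 0, 0], [1, 0.8, 0, 0, 0, 0, 0]]}}

```text
t: 10.9
position: [0.6247, -0.1989, 0.0398]
ee_rot: [3.139, 0.002, 1.553]
wrist_force: [0.3, -13.1, 14.7]
grip_width: 0.194
grip_force: 40.0
```

```bash
python3 - <<'E'
from h import *
im,M=snap("wrist","w5"); np.save("w5.npy",M); s=ctrl.get_state(); print(s["position"],s["ee_rot"],s["wrist_force"],s["grip_width"])
E
```

```text
[ 0.62454859 -0.19795364  0.03963171] [3.13927305e+00 9.32685896e-04 1.55330159e+00] [4.21062142 0.87279471 4.27716817] 0.18966044360228182
```

View pics/w5.png

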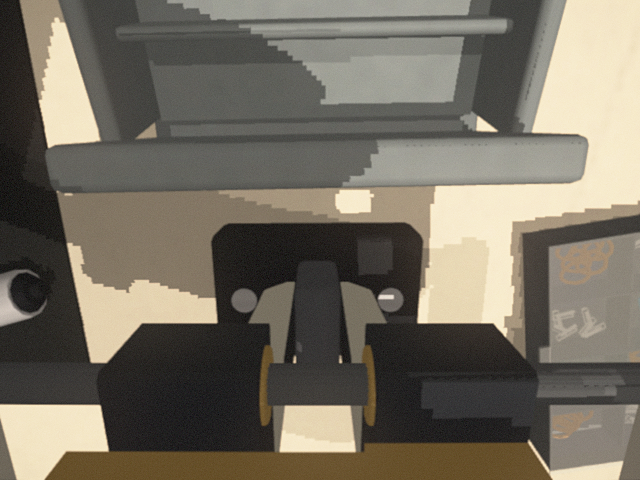

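The chock is held square and centred on the tray: its face is at row 224, columns 213-422, and the tray wall spans columns 48-587. About 24 mm is left to close.

>>> {"op": "move_arm", "data": {"steps": [[1, 0.7, 0, 0, 0, 0, 0], [1, 0.7, 0, 0, 0, 0, 0], [1, 0.5, 0, 0, 0, 0, 0], [1, 0.2, 0, 0, 0, 0, 0]]}}

```text
t: 11.28
position: [0.6247, -0.1799, 0.0398]
ee_rot: [3.139, 0.002, 1.552]
wrist_force: [-1.1, -9.4, 4.6]
grip_width: 0.192
grip_force: 40.0
```

>>> {"op": "move_arm", "data": {"steps": [[1, 0.15, 0, 0, 0, 0, 0], [1, 0.15, 0, 0, 0, 0, 0]]}}

```text
t: 11.45
position: [0.6248, -0.1774, 0.0398]
ee_rot: [3.139, 0.002, 1.552]
wrist_force: [-0.0, -11.5, 10.9]
grip_width: 0.188
grip_force: 40.0
```

>>> {"op": "move_arm", "data": {"steps": [[1, 0.15, 0, 0, 0, 0, 0], [1, 0.1, 0, 0, 0, 0, 0]]}}

```text
t: 11.62
position: [0.6248, -0.1749, 0.0397]
ee_rot: [3.139, 0.002, 1.551]
wrist_force: [3.0, -8.1, 9.4]
grip_width: 0.191
grip_force: 40.0
```

>>> {"op": "move_arm", "data": {"steps": [[1, 0.15, 0, 0, 0, 0, 0], [1, 0, 0, 0, 0, 0, 0]]}}

```text
t: 11.78
position: [0.6248, -0.1733, 0.0397]
ee_rot: [3.139, 0.002, 1.551]
wrist_force: [1.4, -6.6, 6.5]
grip_width: 0.19
grip_force: 40.0
```

>>> {"op": "move_arm", "data": {"steps": [[1, 0.1, 0, 0, 0, 0, 0], [1, 0.1, 0, 0, 0, 0, 0]]}}

```text
t: 11.95
position: [0.6248, -0.1715, 0.0397]
ee_rot: [3.139, 0.002, 1.551]
wrist_force: [1.0, -9.9, 11.0]
grip_width: 0.189
grip_force: 40.0
```

>>> {"op": "move_arm", "data": {"steps": [[1, 0.1, 0, 0, 0, 0, 0], [1, 0.1, 0, 0, 0, 0, 0]]}}

```text
t: 12.12
position: [0.6249, -0.1696, 0.0398]
ee_rot: [3.139, 0.002, 1.551]
wrist_force: [0.0, -6.9, 1.1]
grip_width: 0.189
grip_force: 40.0
```

```bash
python3 - <<'E'
from h import *
im,M=snap("wrist","w6"); np.save("w6.npy",M); s=ctrl.get_state(); print(s["position"],s["wrist_force"])
k=ray("wrist",[(300,190)],.093,M); cv2.imwrite("pics/w6c.png",im[60:340])
E
```

```text
[ 0.62492424 -0.16928682  0.03976725] [ 0.14746891 -6.18287175  6.15808015]
```

View pics/w6c.png

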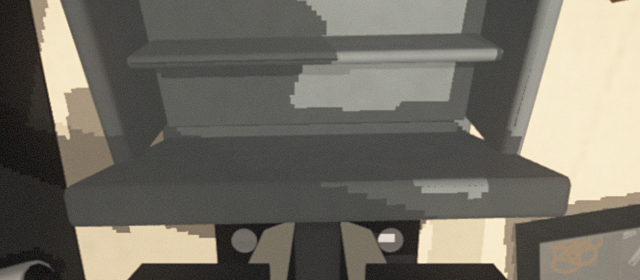

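```bash
python3 - <<'E'
from h import *
M=np.load("w6.npy"); print("wall outer",ray("wrist",[(75,283),(300,284),(560,276)],.093,M).round(4).tolist()); print("rivets",ray("wrist",[(244,299),(390,298)],.031,M).round(4).tolist())
M=np.load("w5.npy"); print("w5 wall outer",ray("wrist",[(62,190),(300,188),(580,181)],.093,M).round(4).tolist()); print("rivets",ray("wrist",[(244,301),(390,300)],.031,M).round(4).tolist(),"face",ray("wrist",[(225,224),(410,224)],.03,M).round(4).tolist())
E
```

```text
wall outer [[0.5528, -0.1374, 0.093], [0.6209, -0.1391, 0.093], [0.6996, -0.1381, 0.093]]
rivets [[0.5909, -0.1716, 0.031], [0.6603, -0.1725, 0.031]]
w5 wall outer [[0.554, -0.1385, 0.093], [0.6215, -0.1393, 0.093], [0.7006, -0.1386, 0.093]]
rivets [[0.5905, -0.2019, 0.031], [0.66, -0.2027, 0.031]] face [[0.5843, -0.1644, 0.03], [0.6681, -0.1659, 0.03]]
```

>>> {"op": "move_arm", "data": {"steps": [[1, 0.1, 0, 0, 0, 0, 0], [1, 0.1, 0, 0, 0, 0, 0]]}}

```text
t: 12.33
position: [0.625, -0.1681, 0.0398]
ee_rot: [3.139, 0.003, 1.552]
wrist_force: [-0.7, -14.2, 5.2]
grip_width: 0.191
grip_force: 40.1
```

>>> {"op": "move_arm", "data": {"steps": [[1, 0.1, 0, 0, 0, 0, 0], [1, 0, 0, 0, 0, 0, 0]]}}

```text
t: 12.5
position: [0.625, -0.1678, 0.0399]
ee_rot: [3.139, 0.004, 1.553]
wrist_force: [-0.1, -14.2, 5.8]
grip_width: 0.192
grip_force: 40.1
```

>>> {"op": "move_arm", "data": {"steps": [[1, 0.1, 0, 0, 0, 0, 0], [1, 0, 0, 0, 0, 0, 0]]}}

```text
t: 12.67
position: [0.625, -0.1676, 0.04]
ee_rot: [3.138, 0.006, 1.553]
wrist_force: [-1.1, -19.3, 6.3]
grip_width: 0.188
grip_force: 40.2
```

>>> {"op": "move_arm", "data": {"steps": [[1, 0.1, 0, 0, 0, 0, 0], [1, 0.1, 0, 0, 0, 0, 0], [1, 0, 0, 0, 0, 0, 0]]}}

```text
t: 12.92
position: [0.6249, -0.1673, 0.0401]
ee_rot: [3.138, 0.008, 1.553]
wrist_force: [-2.3, -28.4, 5.6]
grip_width: 0.191
grip_force: 40.2
```

>>> {"op": "move_arm", "data": {"steps": [[1, -0.15, 0, 0, 0, 0, 0], [5, 0, 0, 0, 0, 0, 0], [5, 0, 0, 0, 0, 0, 0], [5, 0, 0, 0, 0, 0, 0], [5, 0, 0, 0, 0, 0, 0]]}}

```text
t: 13.33
position: [0.6239, -0.1629, 0.0383]
ee_rot: [-3.141, -0.0, 1.552]
wrist_force: [-0.9, 0.6, 0.3]
grip_width: 0.43
grip_force: 0.0
```

>>> {"op": "move_arm", "data": {"steps": [[5, 0, 0, -2, 0, 0, 0], [5, 0, 0, -4, 0, 0, 0], [5, 0, 0, -4, 0, 0, 0], [5, 0, 0, -4, 0, 0, 0], [5, 0, 0, -3, 0, 0, 0]]}}

```text
t: 13.75
position: [0.6246, -0.1629, 0.212]
ee_rot: [3.139, 0.0, 1.552]
wrist_force: [1.0, -0.7, 0.5]
grip_width: 0.536
grip_force: 0.0
```

>>> {"op": "move_arm", "data": {"steps": [[5, 0, -3.5, 0, 0, 0, -0.12], [5, 0, -3.5, 0, 0, 0, -0.12], [5, 0, -3.5, 0, 0, 0, -0.12], [5, 0, -3, 0, 0, 0, -0.12], [5, 0, -3, 0, 0, 0, -0.12]]}}

```text
t: 14.17
position: [0.4633, -0.1963, 0.2085]
ee_rot: [3.142, -0.001, 2.159]
wrist_force: [0.0, -1.7, -0.9]
grip_width: 0.54
grip_force: 0.0
```

```bash
python3 - <<'E'
from h import *
im,M=snap("top","t3"); s=ctrl.get_state(); print(s["position"],s["ee_rot"])
g=cv2.GaussianBlur(cv2.cvtColor(im,cv2.COLOR_BGR2GRAY),(3,3),0).astype(float)
def vedge(c0,c1,r0,r1,s,z,n):
    P=[]
    for r in range(r0,r1):
        d=s*np.gradient(g[r])[c0:c1]; k=int(d.argmax())
        if 0<k<len(d)-1:
            a,b,c=d[k-1:k+2]; P.append((c0+k+0.5*(a-c)/(a-2*b+c+1e-9),r))
    W=ray("top",P,z)
    for _ in range(3):
        p=np.polyfit(W[:,0],W[:,1],1); e=np.abs(W[:,1]-np.polyval(p,W[:,0])); W=W[e<max(0.0015,2*np.median(e))]
    print(n,"yaw",p[0].round(4),"y@.62",np.polyval(p,.62).round(4),len(W))
vedge(281,289,200,248,-1,.093,"lip"); vedge(285,290,200,248,1,.091,"tray edge?")
vedge(354,363,198,252,1,.093,"endwall outer"); vedge(350,356,198,252,1,.093,"endwall inner")
cv2.imwrite("pics/t3c.png",cv2.resize(im[180:270,200:400],None,fx=4,fy=4,interpolation=cv2.INTER_CUBIC))
E
```

```text
[ 0.46001619 -0.1980993   0.20839503] [-3.13975098e+00 -1.44549192e-03  2.17130140e+00]
lip yaw -0.0208 y@.62 0.0342 48
tray edge? yaw -0.0224 y@.62 0.0276 48Traceback (most recent call last):
  File "<stdin>", line 15, in <module>
  File "<stdin>", line 10, in vedge
  File "h.py", line 14, in ray
    p=cv2.undistortPoints(np.array(px,float).reshape(-1,1,2),k,d).reshape(-1,2)
      ~~~~~~~~~~~~~~~~~~~^^^^^^^^^^^^^^^^^^^^^^^^^^^^^^^^^^^^^^^^
cv2.error: OpenCV(4.12.0) /io/opencv/modules/calib3d/src/undistort.dispatch.cpp:347: error: (-215:Assertion failed) CV_IS_MAT(_src) && CV_IS_MAT(_dst) && (_src->rows == 1 || _src->cols == 1) && (_dst->rows == 1 || _dst->cols == 1) && _src->cols + _src->rows - 1 == _dst->rows + _dst->cols - 1 && (CV_MAT_TYPE(_src->type) == CV_32FC2 || CV_MAT_TYPE(_src->type) == CV_64FC2) && (CV_MAT_TYPE(_dst->type) == CV_32FC2 || CV_MAT_TYPE(_dst->type) == CV_64FC2) in function 'cvUndistortPointsInternal'
```

```bash
cat >> h.py <<'E'
def vedge(im,c0,c1,r0,r1,s,z,n):
    g=cv2.GaussianBlur(cv2.cvtColor(im,cv2.COLOR_BGR2GRAY),(3,3),0).astype(float)
    P=[]
    for r in range(r0,r1):
        d=s*np.gradient(g[r])[c0:c1]; k=int(d.argmax())
        if 0<k<len(d)-1:
            a,b,c=d[k-1:k+2]; P.append((c0+k+0.5*(a-c)/(a-2*b+c+1e-9),r))
    if len(P)<8: return print(n,"none")
    W=ray("top",P,z)
    for _ in range(3):
        p=np.polyfit(W[:,0],W[:,1],1); e=np.abs(W[:,1]-np.polyval(p,W[:,0])); W=W[e<max(0.0015,2*np.median(e))]
    print(n,"yaw",p[0].round(4),"y@.62",np.polyval(p,.62).round(4),len(W))
def roller(f,guess):
    "measure the roller nearest guess (x,y) from wrist; print the correction in tool axes"
    im,M=snap("wrist",f); m=((im.max(2)>85)*255).astype(np.uint8)
    hsv=cv2.cvtColor(im,cv2.COLOR_BGR2HSV); m[hsv[...,1]>55]=0
    win=np.zeros_like(m); c=proj("wrist",[[*guess,.02]],M)[0]; cv2.circle(win,(int(c[0]),int(c[1])),95,255,-1); m&=win
    m=cv2.morphologyEx(m,cv2.MORPH_CLOSE,np.ones((9,9)))
    best=None
    for q in cv2.findContours(m,0,2)[0]:
        r=cv2.minAreaRect(q); L,W=max(r[1]),min(r[1])
        if L<60 or W>60: continue
        d=np.hypot(*(np.array(r[0])-c)); 
        if best is None or d<best[0]: best=(d,r)
    if best is None: return print("no roller")
    b=cv2.boxPoints(best[1]); P=ray("wrist",b,.024,M); e=[P[1]-P[0],P[2]-P[1]]; l=max(e,key=np.linalg.norm)
    ctr=P.mean(0); yaw=np.arctan(l[1]/l[0]); T=tool()
    d=T[:3,:3].T@(np.r_[ctr[:2],0.016]-T[:3,3])
    Y=np.arctan2(T[1,0],T[0,0]); dy=(yaw+np.pi-Y+np.pi/2)%np.pi-np.pi/2
    print("roller",ctr.round(4),"yaw",yaw.round(3),"size",np.linalg.norm(e[0]).round(3),np.linalg.norm(e[1]).round(3),"tool shift cm",(100*d).round(2),"turn about tool z",(-dy).round(3),"TCP",T[:3,3].round(4),"Y",Y.round(3))
E
```

>>> {"op": "move_arm", "data": {"steps": [[5, 0, 0, 0, 0, 0, -0.1216], [5, 0, 0, 0, 0, 0, -0.1216], [5, 0, 0, 0, 0, 0, -0.1216], [5, 0, 0, 0, 0, 0, -0.1216], [5, 0, 0, 0, 0, 0, -0.1216]]}}

```text
t: 14.63
position: [0.465, -0.1967, 0.2085]
ee_rot: [3.141, -0.0, 2.766]
wrist_force: [-0.3, 0.2, -0.0]
grip_width: 0.539
grip_force: 0.0
```

>>> {"op": "move_arm", "data": {"steps": [[5, 0, 0, 0, 0, 0, -0.1216], [5, 0, 0, 0, 0, 0, -0.1216], [5, 0, 0, 0, 0, 0, -0.1216], [5, 0, 0, 0, 0, 0, -0.1216], [5, 0, 0, 0, 0, 0, -0.1216]]}}

```text
t: 15.05
position: [0.4651, -0.1967, 0.2085]
ee_rot: [3.141, -0.0, -2.909]
wrist_force: [-0.0, -0.4, 0.4]
grip_width: 0.538
grip_force: 0.0
```

>>> {"op": "move_arm", "data": {"steps": [[5, 3.3, -0.7, 0, 0, 0, 0], [5, 0, 0, 2, 0, 0, 0], [5, 0, 0, 0, 0, 0, 0], [5, 0, 0, 0, 0, 0, 0]]}}

```text
t: 15.38
position: [0.4343, -0.2109, 0.1883]
ee_rot: [3.14, -0.001, -2.916]
wrist_force: [0.1, 0.3, -0.3]
grip_width: 0.539
grip_force: 0.0
```

```bash
python3 - <<'E'
from h import *
roller("rA",(0.430,-0.2135))
im,M=snap("top","t3")
vedge(im,281,289,200,248,-1,.093,"lip"); vedge(im,354,363,198,252,1,.093,"endwall outer"); vedge(im,350,356,198,252,1,.093,"endwall inner")
cv2.imwrite("pics/t3c.png",cv2.resize(im[180:270,200:400],None,fx=4,fy=4,interpolation=cv2.INTER_CUBIC))
E
```

```text
no roller
lip yaw -0.0208 y@.62 0.0342 48
endwall outer none
endwall inner yaw -0.0005 y@.62 -0.128 54
```

```bash
python3 - <<'E'
import cv2,numpy as np
a=cv2.imread("pics/t3c.png"); b=cv2.resize(cv2.imread("pics/rA.png"),(320,240)); o=np.zeros((600,800,3),np.uint8); o[:360]=a; o[360:,:320]=b; cv2.imwrite("pics/m1.png",o)
E
```

```text
(no output)
```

View pics/m1.png

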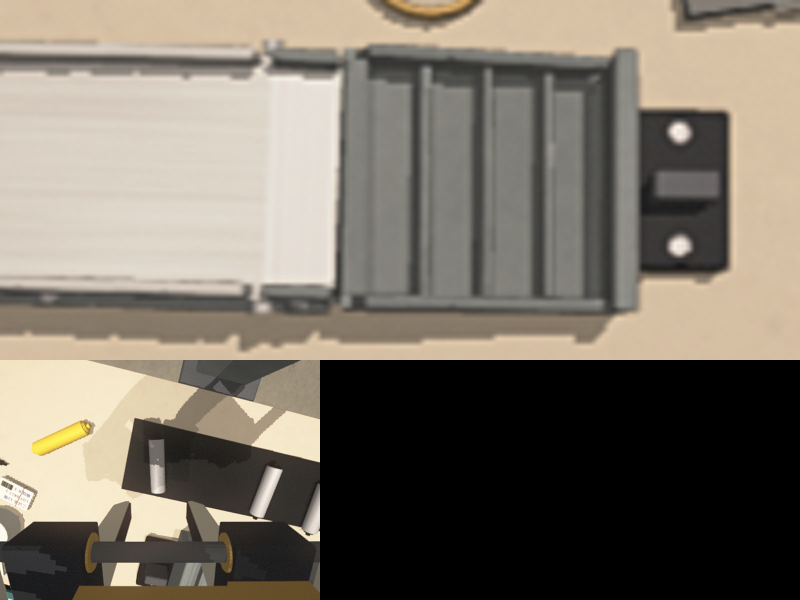

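The tray and chock sit flush with the lip line, with a relative yaw of about 0.02. Roller A is at (313,213) in the wrist picture, and its upper half is in shadow, so I'll lower the threshold.

```bash
sed -i 's/max(2)>85/max(2)>62/' h.py; python3 - <<'E'
from h import *
roller("rA2",(0.430,-0.2135))
E
```

```text
no roller
```

```bash
python3 - <<'E'
from h import *
im=cv2.imread("pics/rA2.png"); h=cv2.cvtColor(im,cv2.COLOR_BGR2HSV)
print(proj("wrist",[[.43,-.2135,.02]]))
for r in range(140,300,12): print(r,[tuple(h[r,c,1:].tolist()) for c in (280,300,306,312,318,324,330,350)])
E
```

```text
[[315.69410382 210.86787963]]
140 [(54, 71), (62, 49), (77, 53), (38, 47), (65, 51), (58, 48), (53, 34), (25, 41)]
152 [(69, 63), (28, 45), (85, 36), (42, 49), (35, 36), (14, 36), (30, 43), (53, 34)]
164 [(66, 62), (32, 121), (27, 115), (25, 112), (25, 110), (24, 106), (78, 36), (74, 38)]
176 [(68, 56), (23, 109), (27, 114), (25, 113), (26, 108), (22, 104), (70, 40), (39, 39)]
188 [(29, 52), (24, 106), (29, 116), (25, 111), (24, 116), (28, 110), (42, 55), (56, 32)]
200 [(56, 59), (34, 83), (27, 115), (18, 115), (17, 108), (21, 108), (5, 50), (36, 43)]
212 [(66, 58), (29, 107), (27, 198), (29, 220), (26, 199), (21, 108), (17, 59), (26, 50)]
224 [(44, 64), (28, 72), (26, 198), (23, 224), (27, 196), (27, 171), (25, 93), (43, 42)]
236 [(53, 62), (34, 67), (27, 199), (23, 223), (27, 202), (28, 176), (36, 105), (70, 51)]
248 [(57, 67), (40, 63), (23, 198), (23, 226), (25, 201), (26, 175), (35, 103), (56, 59)]
260 [(68, 71), (62, 70), (29, 194), (15, 245), (24, 229), (28, 201), (32, 128), (65, 63)]
272 [(43, 247), (46, 246), (39, 249), (44, 252), (65, 197), (61, 80), (57, 72), (61, 71)]
284 [(45, 247), (42, 247), (42, 247), (41, 248), (45, 247), (41, 247), (43, 246), (45, 245)]
296 [(49, 247), (42, 247), (44, 248), (43, 247), (47, 246), (44, 246), (45, 246), (44, 247)]
```

```bash
sed -i 's/max(2)>62/max(2)>85/; s/\[\.\.\.,1\]>55/[...,1]>36/; s/),95,255/),80,255/; s/m=cv2.morphologyEx(m,cv2.MORPH_CLOSE,np.ones((9,9)))/m=cv2.morphologyEx(cv2.medianBlur(m,5),cv2.MORPH_OPEN,np.ones((7,7)))/' h.py; python3 - <<'E'
from h import *
roller("rA3",(0.430,-0.2135))
E
```

```text
roller [ 0.4321 -0.2136  0.024 ] yaw 0.269 size 0.024 0.094 tool shift cm [ 0.36 -0.16 17.32] turn about tool z -0.042 TCP [ 0.4351 -0.2112  0.1892] Y -2.915
```

>>> {"op": "move_arm", "data": {"steps": [[5, 0.35, -0.15, 4, 0, 0, -0.03], [5, 0, 0, 4, 0, 0, 0], [5, 0, 0, 4, 0, 0, 0], [5, 0, 0, 4, 0, 0, 0], [5, 0, 0, 0, 0, 0, 0]]}}

```text
t: 16.0
position: [0.4283, -0.2113, 0.0228]
ee_rot: [3.134, -0.007, -2.885]
wrist_force: [-0.7, 0.5, -0.4]
grip_width: 0.534
grip_force: 0.0
```

>>> {"op": "move_arm", "data": {"steps": [[5, 0, 0, 1, 0, 0, 0], [5, 0, 0, 0.8, 0, 0, 0], [5, 0, 0, 0, 0, 0, 0]]}}

```text
t: 16.25
position: [0.4322, -0.2139, 0.0114]
ee_rot: [-3.14, 0.001, -2.885]
wrist_force: [-0.2, 0.3, -0.5]
grip_width: 0.537
grip_force: 0.0
```

>>> {"op": "move_arm", "data": {"steps": [[2, 0, 0, 0, 0, 0, 0], [2, 0, 0, 0, 0, 0, 0], [2, 0, 0, 0, 0, 0, 0], [2, 0, 0, 0, 0, 0, 0], [2, 0, 0, 0, 0, 0, 0]], "force": 30}}

```text
t: 16.67
position: [0.4317, -0.2137, 0.0112]
ee_rot: [-3.141, 0.001, -2.886]
wrist_force: [-0.2, -0.0, 6.8]
grip_width: 0.272
grip_force: 30.0
```

>>> {"op": "move_arm", "data": {"steps": [[5, 0, 0, 0, 0, 0, 0], [5, 0, 0, 0, 0, 0, 0], [5, 0, 0, 0.5, 0, 0, 0], [2, 0, 0, 0, 0, 0, 0], [2, 0, 0, 0, 0, 0, 0]]}}

```text
t: 17.08
position: [0.4311, -0.2134, 0.0051]
ee_rot: [3.141, -0.001, -2.886]
wrist_force: [0.9, 0.1, 0.2]
grip_width: 0.383
grip_force: 0.0
```

>>> {"op": "move_arm", "data": {"steps": [[2, 0, 0, 0, 0, 0, 0], [2, 0, 0, 0, 0, 0, 0], [2, 0, 0, 0, 0, 0, 0], [2, 0, 0, 0, 0, 0, 0]]}}

```text
t: 17.42
position: [0.4313, -0.2135, 0.0055]
ee_rot: [3.141, -0.0, -2.886]
wrist_force: [0.5, 1.0, -1.0]
grip_width: 0.27
grip_force: 30.0
```

>>> {"op": "move_arm", "data": {"steps": [[2, 0, 0, -2, 0, 0, 0], [2, 0, 0, -4, 0, 0, 0], [2, 0, 0, -4, 0, 0, 0], [2, 0, 0, -4, 0, 0, 0], [2, 0, 0, -4, 0, 0, 0]]}}

```text
t: 17.83
position: [0.4309, -0.2132, 0.1875]
ee_rot: [3.141, -0.0, -2.886]
wrist_force: [1.1, -1.2, -0.7]
grip_width: 0.274
grip_force: 30.0
```

```bash
python3 - <<'E'
from h import *
im=cv2.imread("pics/t3.png"); g=im[...,1].astype(int)
for c in (215,240,258): print(c,"far",list(zip(range(186,204),g[186:204,c])),"near",list(zip(range(244,260),g[244:260,c])))
for r in (190,193,196,198,248,250,252,254): print(r,[ray("top",[(240,r)],z)[0].round(4)[:2].tolist() for z in (.09,.12)])
s=ctrl.get_state(); print(s["position"],s["grip_width"],s["grip_force"],s["joint_pos"].round(2))
E
```

```text
215 far [(186, np.int64(191)), (187, np.int64(192)), (188, np.int64(193)), (189, np.int64(186)), (190, np.int64(167)), (191, np.int64(194)), (192, np.int64(199)), (193, np.int64(150)), (194, np.int64(81)), (195, np.int64(92)), (196, np.int64(130)), (197, np.int64(128)), (198, np.int64(148)), (199, np.int64(203)), (200, np.int64(204)), (201, np.int64(208)), (202, np.int64(208)), (203, np.int64(204))] near [(244, np.int64(209)), (245, np.int64(212)), (246, np.int64(215)), (247, np.int64(215)), (248, np.int64(203)), (249, np.int64(161)), (250, np.int64(198)), (251, np.int64(194)), (252, np.int64(140)), (253, np.int64(75)), (254, np.int64(84)), (255, np.int64(80)), (256, np.int64(83)), (257, np.int64(122)), (258, np.int64(122)), (259, np.int64(121))]
240 far [(186, np.int64(193)), (187, np.int64(192)), (188, np.int64(192)), (189, np.int64(192)), (190, np.int64(189)), (191, np.int64(184)), (192, np.int64(200)), (193, np.int64(181)), (194, np.int64(104)), (195, np.int64(82)), (196, np.int64(109)), (197, np.int64(129)), (198, np.int64(151)), (199, np.int64(209)), (200, np.int64(207)), (201,
[... 911 characters left out ...]
 (248, np.int64(216)), (249, np.int64(206)), (250, np.int64(167)), (251, np.int64(194)), (252, np.int64(200)), (253, np.int64(157)), (254, np.int64(78)), (255, np.int64(85)), (256, np.int64(87)), (257, np.int64(86)), (258, np.int64(121)), (259, np.int64(123))]
190 [[0.7025, 0.1381], [0.6975, 0.1339]]
193 [[0.6954, 0.1379], [0.6906, 0.1338]]
196 [[0.6883, 0.1378], [0.6837, 0.1336]]
198 [[0.6836, 0.1377], [0.6791, 0.1335]]
248 [[0.5664, 0.1353], [0.5651, 0.1312]]
250 [[0.5618, 0.1352], [0.5606, 0.1311]]
252 [[0.5571, 0.1351], [0.5561, 0.131]]
254 [[0.5525, 0.135], [0.5516, 0.1309]]
[ 0.43089888 -0.21320039  0.18751315] 0.2739547013107814 29.996651709079742 [-0.56  0.26  1.86 -0.    1.02 -2.38]
```

>>> {"op": "move_arm", "data": {"steps": [[2, 0, 0, 0, 0, 0, 0.0923], [2, 0, 0, 0, 0, 0, 0.0923], [2, 0, 0, 0, 0, 0, 0.0923], [2, -1.87, 3.42, 0, 0, 0, 0], [2, -1.87, 3.42, 0, 0, 0, 0]]}}

```text
t: 18.25
position: [0.4701, -0.1461, 0.1857]
ee_rot: [-3.141, 0.0, 3.116]
wrist_force: [0.1, 0.1, -0.2]
grip_width: 0.273
grip_force: 30.0
```

>>> {"op": "move_arm", "data": {"steps": [[2, -1.87, 3.42, 0, 0, 0, 0], [2, -1.87, 3.42, 0, 0, 0, 0], [2, -1.87, 3.42, 0, 0, 0, 0], [2, -1.87, 3.42, 0, 0, 0, 0], [2, -1.87, 3.42, 0, 0, 0, 0]]}}

```text
t: 18.67
position: [0.5677, 0.0251, 0.1855]
ee_rot: [-3.142, -0.0, 3.121]
wrist_force: [0.2, -0.9, -0.2]
grip_width: 0.272
grip_force: 30.0
```

>>> {"op": "move_arm", "data": {"steps": [[2, -1.87, 3.42, 0, 0, 0, 0], [2, -1.87, 3.42, 0, 0, 0, 0], [2, -1.87, 3.42, 0, 0, 0, 0], [2, 0, 0, 0, 0, 0, 0], [2, 0, 0, 0, 0, 0, 0]]}}

```text
t: 19.08
position: [0.6254, 0.126, 0.1847]
ee_rot: [-3.141, -0.001, 3.123]
wrist_force: [0.1, 0.1, -1.0]
grip_width: 0.274
grip_force: 30.0
```

>>> {"op": "move_arm", "data": {"steps": [[2, 0, 0, 3, 0, 0, 0], [2, 0, 0, 3, 0, 0, 0], [2, 0, 0, 1.5, 0, 0, 0], [2, 0, 0, 0.8, 0, 0, 0], [2, 0, 0, 0, 0, 0, 0]]}}

```text
t: 19.5
position: [0.6244, 0.1234, 0.1011]
ee_rot: [-3.141, -0.003, 3.12]
wrist_force: [-0.4, 0.7, -0.6]
grip_width: 0.27
grip_force: 30.0
```

>>> {"op": "move_arm", "data": {"steps": [[4, 0, 0, 0, 0, 0, 0], [4, 0, 0, 0, 0, 0, 0], [4, 0, 0, 0, 0, 0, 0], [4, 0, 0, -1, 0, 0, 0], [4, 0, 0, -3, 0, 0, 0]]}}

```text
t: 19.92
position: [0.6237, 0.1242, 0.1406]
ee_rot: [-3.141, -0.005, 3.121]
wrist_force: [-0.4, 0.2, -1.0]
grip_width: 0.429
grip_force: 0.0
```

>>> {"op": "move_arm", "data": {"steps": [[4, 0, 0, -4, 0, 0, 0], [4, 0, 0, -4, 0, 0, 0], [4, 2, 0, 0, 0, 0, 0], [4, 3.5, -2, 0, 0, 0, 0], [4, 3.5, -2, 0, 0, 0, 0]]}}

```text
t: 20.33
position: [0.5339, 0.0865, 0.2241]
ee_rot: [3.141, 0.003, 3.122]
wrist_force: [0.8, -0.8, -0.3]
grip_width: 0.432
grip_force: 0.0
```

```bash
python3 - <<'E'
from h import *
im,M=snap("top","t4"); s=ctrl.get_state(); print(s["position"],s["ee_rot"],s["joint_pos"].round(2))
cv2.imwrite("pics/t4c.png",cv2.resize(im[180:330,170:420],None,fx=3.2,fy=3.2,interpolation=cv2.INTER_CUBIC))
E
```

```text
[0.52655008 0.0837843  0.22231166] [-3.14023282 -0.00533088  3.12136434] [ 0.07  0.32  1.69 -0.    1.14 -1.48]
```

View pics/t4c.png

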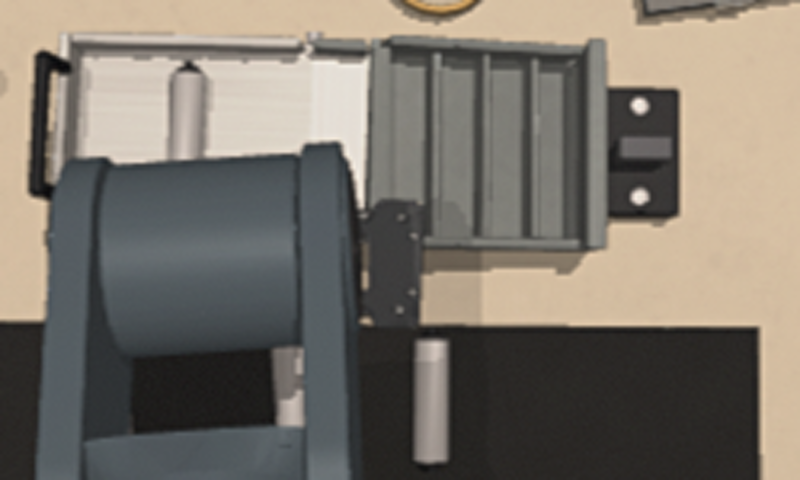

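Roller A lies in the pan, rolling back straight (crop column 188). The chock and tray are unchanged.

>>> {"op": "move_arm", "data": {"steps": [[4, 2.7, -3.2, 0, 0, 0, -0.025], [4, 2.7, -3.2, 0, 0, 0, 0], [4, 2.7, -3.2, 1.5, 0, 0, 0], [4, 0.8, 0, 2, 0, 0, 0], [5, 0, 0, 0, 0, 0, 0]]}}

```text
t: 20.8
position: [0.4447, -0.0078, 0.1875]
ee_rot: [3.141, -0.003, -3.14]
wrist_force: [-1.2, 0.2, -0.9]
grip_width: 0.466
grip_force: 0.0
```

```bash
python3 - <<'E'
from h import *
roller("rB",(0.432,-0.0143))
E
```

```text
roller [ 0.434  -0.0134  0.024 ] yaw 0.007 size 0.024 0.092 tool shift cm [ 1.25 -0.62 17.29] turn about tool z -0.004 TCP [ 0.4466 -0.0072  0.1889] Y -3.139
```

>>> {"op": "move_arm", "data": {"steps": [[5, 1.25, -0.6, 4, 0, 0, 0], [5, 0, 0, 4, 0, 0, 0], [5, 0, 0, 4, 0, 0, 0], [5, 0, 0, 3.5, 0, 0, 0], [5, 0, 0, 1, 0, 0, 0]]}}

```text
t: 21.27
position: [0.4347, -0.0121, 0.0214]
ee_rot: [3.141, -0.004, -3.136]
wrist_force: [-0.9, 0.5, -1.0]
grip_width: 0.538
grip_force: 0.0
```

>>> {"op": "move_arm", "data": {"steps": [[5, 0, 0, 1, 0, 0, 0], [5, 0, 0, 0.8, 0, 0, 0], [5, 0, 0, 0, 0, 0, 0], [2, 0, 0, 0, 0, 0, 0], [2, 0, 0, 0, 0, 0, 0]]}}

```text
t: 21.68
position: [0.436, -0.013, 0.0074]
ee_rot: [-3.141, 0.002, -3.137]
wrist_force: [-0.2, -0.4, -0.2]
grip_width: 0.44
grip_force: 0.0
```

>>> {"op": "move_arm", "data": {"steps": [[2, 0, 0, 0, 0, 0, 0], [2, 0, 0, 0, 0, 0, 0], [2, 0, 0, 0, 0, 0, 0], [2, 0, 0, 0, 0, 0, 0]]}}

```text
t: 22.02
position: [0.4354, -0.013, 0.0067]
ee_rot: [-3.141, 0.001, -3.138]
wrist_force: [-1.1, 0.2, 7.7]
grip_width: 0.275
grip_force: 30.0
```

>>> {"op": "move_arm", "data": {"steps": [[2, 0, 0, -2, 0, 0, 0], [2, 0, 0, -4, 0, 0, 0], [2, 0, 0, -4, 0, 0, 0], [2, 0, 0, -4, 0, 0, 0.02], [2, 0, 0, -4, 0, 0, 0]]}}

```text
t: 22.43
position: [0.4342, -0.0128, 0.1882]
ee_rot: [3.142, -0.0, 3.125]
wrist_force: [1.2, 0.5, -1.4]
grip_width: 0.271
grip_force: 30.0
```

>>> {"op": "move_arm", "data": {"steps": [[2, -3.15, 2.35, 0, 0, 0, 0], [2, -3.15, 2.35, 0, 0, 0, 0], [2, -3.15, 2.35, 0, 0, 0, 0], [2, -3.15, 2.35, 0, 0, 0, 0], [2, -3.15, 2.35, 0, 0, 0, 0]]}}

```text
t: 22.85
position: [0.5953, 0.1034, 0.1862]
ee_rot: [-3.142, -0.0, 3.126]
wrist_force: [-0.1, -0.2, -0.7]
grip_width: 0.272
grip_force: 30.0
```

>>> {"op": "move_arm", "data": {"steps": [[2, -3.15, 2.35, 0, 0, 0, 0], [2, 0, 0, 0, 0, 0, 0], [2, 0, 0, 3, 0, 0, 0], [2, 0, 0, 3, 0, 0, 0], [2, 0, 0, 0, 0, 0, 0]]}}

```text
t: 23.27
position: [0.6229, 0.1246, 0.1205]
ee_rot: [-3.14, -0.009, 3.126]
wrist_force: [-1.0, -0.2, -1.9]
grip_width: 0.273
grip_force: 30.0
```

>>> {"op": "move_arm", "data": {"steps": [[2, 0, 0, 1.5, 0, 0, 0], [2, 0, 0, 0.8, 0, 0, 0], [2, 0, 0, 0, 0, 0, 0]]}}

```text
t: 23.52
position: [0.6254, 0.1248, 0.1025]
ee_rot: [-3.141, -0.002, 3.125]
wrist_force: [-1.0, -0.2, -0.7]
grip_width: 0.274
grip_force: 30.0
```

>>> {"op": "move_arm", "data": {"steps": [[4, 0, 0, 0, 0, 0, 0], [4, 0, 0, 0, 0, 0, 0], [4, 0, 0, 0, 0, 0, 0], [4, 0, 0, -1, 0, 0, 0], [4, 0, 0, -3, 0, 0, 0]]}}

```text
t: 23.93
position: [0.6243, 0.1248, 0.141]
ee_rot: [-3.141, -0.006, 3.126]
wrist_force: [-0.0, 0.4, -0.0]
grip_width: 0.431
grip_force: 0.0
```

>>> {"op": "move_arm", "data": {"steps": [[4, 0, 0, -4, 0, 0, 0], [4, 0, 0, -4, 0, 0, 0], [4, 2, 0, 0, 0, 0, -0.03], [4, 3.5, -1, 0, 0, 0, -0.03], [4, 3.5, -1, 0, 0, 0, -0.03]]}}

```text
t: 24.35
position: [0.536, 0.1035, 0.2245]
ee_rot: [3.141, 0.002, -3.065]
wrist_force: [0.7, 0.0, -0.7]
grip_width: 0.431
grip_force: 0.0
```

>>> {"op": "move_arm", "data": {"steps": [[4, 3, -1, 0, 0, 0, 0], [4, 3, -1, 0, 0, 0, 0], [4, 3, 0, 1, 0, 0, 0], [4, 0, 0, 2, 0, 0, 0], [5, 0, 0, 0, 0, 0, 0]]}}

```text
t: 24.77
position: [0.4467, 0.0765, 0.1924]
ee_rot: [-3.142, -0.002, -3.068]
wrist_force: [-0.3, -0.9, -0.4]
grip_width: 0.463
grip_force: 0.0
```

```bash
python3 - <<'E'
from h import *
roller("rC",(0.4435,0.0925))
E
```

```text
roller [0.4441 0.0942 0.024 ] yaw 0.098 size 0.024 0.094 tool shift cm [ 0.26  1.77 17.76] turn about tool z -0.024 TCP [0.4481 0.0767 0.1936] Y -3.068
```

>>> {"op": "move_arm", "data": {"steps": [[5, 0.25, 1.75, 3.7, 0, 0, -0.02], [5, 0, 0, 4, 0, 0, 0], [5, 0, 0, 4, 0, 0, 0], [5, 0, 0, 4, 0, 0, 0], [5, 0, 0, 1, 0, 0, 0]]}}

```text
t: 25.23
position: [0.4436, 0.094, 0.0227]
ee_rot: [-3.142, -0.005, -3.047]
wrist_force: [-0.6, -0.4, -1.1]
grip_width: 0.536
grip_force: 0.0
```

>>> {"op": "move_arm", "data": {"steps": [[5, 0, 0, 1.2, 0, 0, 0], [5, 0, 0, 0.8, 0, 0, 0], [5, 0, 0, 0, 0, 0, 0], [2, 0, 0, 0, 0, 0, 0], [2, 0, 0, 0, 0, 0, 0]]}}

```text
t: 25.65
position: [0.4458, 0.0941, 0.0075]
ee_rot: [3.142, 0.002, -3.047]
wrist_force: [0.1, -0.3, -0.4]
grip_width: 0.439
grip_force: 0.0
```

>>> {"op": "move_arm", "data": {"steps": [[2, 0, 0, 0, 0, 0, 0], [2, 0, 0, 0, 0, 0, 0], [2, 0, 0, 0, 0, 0, 0], [2, 0, 0, 0, 0, 0, 0]]}}

```text
t: 25.98
position: [0.4452, 0.0941, 0.0068]
ee_rot: [3.142, 0.001, -3.048]
wrist_force: [-0.5, 1.3, 7.0]
grip_width: 0.272
grip_force: 30.0
```

>>> {"op": "move_arm", "data": {"steps": [[2, 0, 0, -2, 0, 0, 0], [2, 0, 0, -4, 0, 0, 0], [2, 0, 0, -4, 0, 0, 0.055], [2, 0, 0, -4, 0, 0, 0.055], [2, 0, 0, -4, 0, 0, 0]]}}

```text
t: 26.4
position: [0.444, 0.094, 0.1882]
ee_rot: [-3.142, -0.0, 3.122]
wrist_force: [0.8, 0.1, -0.8]
grip_width: 0.272
grip_force: 30.0
```

>>> {"op": "move_arm", "data": {"steps": [[2, -3.62, 0.63, 0, 0, 0, 0], [2, -3.62, 0.63, 0, 0, 0, 0], [2, -3.62, 0.63, 0, 0, 0, 0], [2, -3.62, 0.63, 0, 0, 0, 0], [2, -3.62, 0.63, 0, 0, 0, 0]]}}

```text
t: 26.82
position: [0.6275, 0.1229, 0.1861]
ee_rot: [-3.142, -0.0, 3.126]
wrist_force: [0.6, 0.0, -0.5]
grip_width: 0.271
grip_force: 30.0
```

>>> {"op": "move_arm", "data": {"steps": [[2, 0, 0, 0, 0, 0, 0], [2, 0, 0, 3, 0, 0, 0], [2, 0, 0, 3, 0, 0, 0], [2, 0, 0, 1, 0, 0, 0], [2, 0, 0, 0, 0, 0, 0]]}}

```text
t: 27.23
position: [0.6244, 0.1224, 0.1135]
ee_rot: [-3.141, -0.005, 3.126]
wrist_force: [-0.2, 0.7, -0.5]
grip_width: 0.274
grip_force: 30.0
```

>>> {"op": "move_arm", "data": {"steps": [[2, 0, 0, 0.8, 0, 0, 0], [2, 0, 0, 0.5, 0, 0, 0], [2, 0, 0, 0, 0, 0, 0]]}}

```text
t: 27.48
position: [0.6263, 0.1227, 0.1034]
ee_rot: [3.142, 0.0, 3.126]
wrist_force: [-0.4, -0.6, -1.1]
grip_width: 0.269
grip_force: 30.0
```

>>> {"op": "move_arm", "data": {"steps": [[4, 0, 0, 0, 0, 0, 0], [4, 0, 0, 0, 0, 0, 0], [4, 0, 0, 0, 0, 0, 0], [4, 0, 0, -1, 0, 0, 0], [4, 0, 0, -3, 0, 0, 0]]}}

```text
t: 27.9
position: [0.6243, 0.1224, 0.1407]
ee_rot: [-3.141, -0.006, 3.126]
wrist_force: [-0.1, 0.1, -0.1]
grip_width: 0.432
grip_force: 0.0
```

>>> {"op": "move_arm", "data": {"steps": [[4, 0, 0, -4, 0, 0, 0], [4, 0, 0, -4, 0, 0, 0], [4, 2, 1, 0, 0, 0, -0.04], [4, 3.5, 2, 0, 0, 0, -0.04], [4, 3.5, 2, 0, 0, 0, -0.05]]}}

```text
t: 28.32
position: [0.5341, 0.17, 0.2245]
ee_rot: [3.141, 0.002, -3.027]
wrist_force: [-0.2, 1.3, 0.5]
grip_width: 0.432
grip_force: 0.0
```

>>> {"op": "move_arm", "data": {"steps": [[4, 3, 2, 0, 0, 0, 0], [4, 3, 2, 0, 0, 0, 0], [4, 3, 0, 1, 0, 0, 0], [4, 0, 0, 2, 0, 0, 0], [5, 0, 0, 0, 0, 0, 0]]}}

```text
t: 28.73
position: [0.4387, 0.1992, 0.1921]
ee_rot: [-3.141, -0.002, -3.026]
wrist_force: [0.5, -0.1, -0.7]
grip_width: 0.465
grip_force: 0.0
```

```bash
python3 - <<'E'
from h import *
roller("rD",(0.4277,0.228))
E
```

```text
roller [0.4291 0.2309 0.024 ] yaw 0.111 size 0.093 0.025 tool shift cm [ 0.72  3.27 17.73] turn about tool z 0.004 TCP [0.4402 0.1993 0.1934] Y -3.027
```

>>> {"op": "move_arm", "data": {"steps": [[5, 0.7, 3.25, 2, 0, 0, 0], [5, 0, 0, 4, 0, 0, 0], [5, 0, 0, 4, 0, 0, 0], [5, 0, 0, 4, 0, 0, 0], [5, 0, 0, 2.5, 0, 0, 0]]}}

```text
t: 29.2
position: [0.4305, 0.2307, 0.026]
ee_rot: [-3.141, -0.001, -3.028]
wrist_force: [-1.1, -0.1, -0.4]
grip_width: 0.54
grip_force: 0.0
```

>>> {"op": "move_arm", "data": {"steps": [[5, 0, 0, 1.4, 0, 0, 0], [5, 0, 0, 0.8, 0, 0, 0], [5, 0, 0, 0, 0, 0, 0], [2, 0, 0, 0, 0, 0, 0], [2, 0, 0, 0, 0, 0, 0]]}}

```text
t: 29.62
position: [0.4312, 0.2312, 0.0075]
ee_rot: [3.141, 0.002, -3.028]
wrist_force: [0.1, -0.3, -0.6]
grip_width: 0.441
grip_force: 0.0
```

>>> {"op": "move_arm", "data": {"steps": [[2, 0, 0, 0, 0, 0, 0], [2, 0, 0, 0, 0, 0, 0], [2, 0, 0, 0, 0, 0, 0], [2, 0, 0, 0, 0, 0, 0]]}}

```text
t: 29.95
position: [0.4306, 0.2311, 0.0069]
ee_rot: [3.141, 0.001, -3.027]
wrist_force: [-1.1, 0.1, 7.5]
grip_width: 0.271
grip_force: 30.0
```

>>> {"op": "move_arm", "data": {"steps": [[2, 0, 0, -2, 0, 0, 0], [2, 0, 0, -4, 0, 0, 0], [2, 0, 0, -4, 0, 0, 0.065], [2, 0, 0, -4, 0, 0, 0.065], [2, 0, 0, -4, 0, 0, 0]]}}

```text
t: 30.37
position: [0.4295, 0.2306, 0.1882]
ee_rot: [-3.141, -0.0, 3.122]
wrist_force: [0.5, 0.9, -1.4]
grip_width: 0.272
grip_force: 30.0
```

>>> {"op": "move_arm", "data": {"steps": [[2, -1, -1.92, 0, 0, 0, 0], [2, -3.76, -1.92, 0, 0, 0, 0], [2, -3.76, -1.92, 0, 0, 0, 0], [2, -3.76, -1.92, 0, 0, 0, 0], [2, -3.76, -1.92, 0, 0, 0, 0]]}}

```text
t: 30.78
position: [0.5883, 0.1321, 0.1863]
ee_rot: [3.142, 0.0, 3.126]
wrist_force: [0.8, 2.2, -0.4]
grip_width: 0.267
grip_force: 30.0
```

>>> {"op": "move_arm", "data": {"steps": [[2, -3.76, -1.92, 0, 0, 0, 0], [2, 0, 0, 0, 0, 0, 0], [2, 0, 0, 3, 0, 0, 0], [2, 0, 0, 2, 0, 0, 0], [2, 0, 0, 0, 0, 0, 0]]}}

```text
t: 31.2
position: [0.6213, 0.1135, 0.1319]
ee_rot: [-3.141, -0.007, 3.125]
wrist_force: [-1.4, 0.5, -2.3]
grip_width: 0.27
grip_force: 30.0
```

```bash
python3 - <<'E'
from h import *
im,M=snap("wrist","w7"); im2,_=snap("top","t5"); s=ctrl.get_state(); print(s["position"],s["ee_rot"])
o=np.zeros((600,800,3),np.uint8); o[:360]=cv2.resize(im2[180:270,165:365],(800,360),interpolation=cv2.INTER_CUBIC); o[360:,:320]=cv2.resize(im,(320,240)); 
sc,_=snap("scene","s5"); c=sc[160:320,230:450]; o[360:,360:690]=cv2.resize(c,(330,240)); cv2.imwrite("pics/m2.png",o)
E
```

```text
[0.6233894  0.11390334 0.13628073] [-3.14145358e+00 -1.14306024e-03  3.12587140e+00]
```

View pics/m2.png

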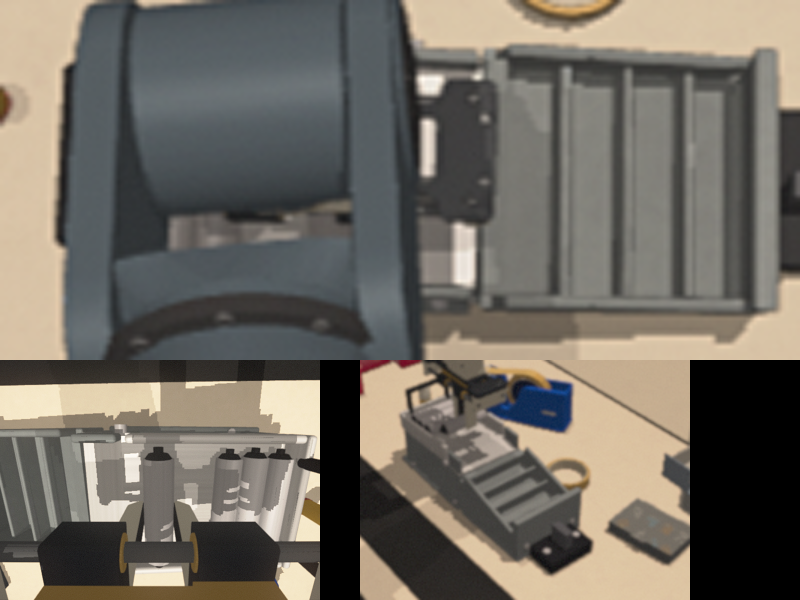

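The wrist view shows three rollers side by side at the rear wall and the fourth held straight above the pan. The chock still sits against the tray.

>>> {"op": "move_arm", "data": {"steps": [[2, -0.1, 0, 1.5, 0, 0, 0], [2, 0, 0, 1.2, 0, 0, 0], [2, 0, 0, 0.5, 0, 0, 0], [2, 0, 0, 0, 0, 0, 0]]}}

```text
t: 31.68
position: [0.6242, 0.1138, 0.1035]
ee_rot: [-3.141, -0.001, 3.126]
wrist_force: [0.0, 0.2, -1.0]
grip_width: 0.273
grip_force: 30.0
```

>>> {"op": "move_arm", "data": {"steps": [[4, 0, 0, 0, 0, 0, 0], [4, 0, 0, 0, 0, 0, 0], [4, 0, 0, 0, 0, 0, 0], [4, 0, 0, -1, 0, 0, 0], [4, 0, 0, -3, 0, 0, 0]]}}

```text
t: 32.1
position: [0.6229, 0.1135, 0.1418]
ee_rot: [-3.141, -0.006, 3.126]
wrist_force: [-0.2, -0.1, -0.1]
grip_width: 0.429
grip_force: 0.0
```

>>> {"op": "move_arm", "data": {"steps": [[4, 0, 0, -4, 0, 0, 0], [4, 0, 0, -4, 0, 0, 0], [4, 4, 0, 0, 0, 0, 0], [4, 4, 1.5, 0, 0, 0, 0], [4, 4, 2, 0, 0, 0, 0]]}}

```text
t: 32.52
position: [0.5078, 0.1484, 0.2257]
ee_rot: [3.141, 0.002, 3.124]
wrist_force: [0.5, 0.6, 1.3]
grip_width: 0.43
grip_force: 0.0
```

>>> {"op": "move_arm", "data": {"steps": [[4, 4, 2, 0, 0, 0, 0], [4, 4, 2, 0, 0, 0, 0], [4, 4, 2, 0, 0, 0, 0], [4, 0, 0, 0, 0, 0, 0], [4, 0, 0, 0, 0, 0, 0]]}}

```text
t: 32.93
position: [0.3973, 0.2074, 0.2255]
ee_rot: [3.141, 0.002, 3.128]
wrist_force: [1.2, -0.5, 0.4]
grip_width: 0.43
grip_force: 0.0
```

```bash
python3 - <<'E'
from h import *
s=ctrl.get_state(); print(s["position"],s["ee_rot"])
im,_=snap("top","t6")
vedge(im,281,289,200,248,-1,.093,"lip"); vedge(im,354,363,198,206,1,.093,"wall outer far"); vedge(im,350,356,198,252,1,.093,"endwall inner")
old=cv2.imread("pics/t3.png"); 
def chock(i):
    k=((i.max(2)<75)*255).astype(np.uint8); k[:200]=0;k[255:]=0;k[:,:361]=0;k[:,400:]=0
    q=max(cv2.findContours(k,0,2)[0],key=cv2.contourArea); r=cv2.minAreaRect(q); 
    g=cv2.inRange(i,(190,190,190),(255,255,255)); g[:200]=0;g[255:]=0;g[:,:360]=0;g[:,400:]=0
    hs=cv2.cvtColor(i,cv2.COLOR_BGR2HSV); g[hs[...,1]>25]=0
    n,_,st,c=cv2.connectedComponentsWithStats(g); print(r,[(st[j,4],c[j].round(1).tolist()) for j in range(1,n) if st[j,4]>8])
chock(old); chock(im)
d=cv2.absdiff(im,old)[200:255,290:400].max(2); print("diff tray/chock",(d>40).sum())
# rollers in pan: row profile
print(im[220,186:290,1].tolist())
E
```

```text
[0.39730956 0.20735258 0.22553221] [3.14083142e+00 1.99694011e-03 3.12828427e+00]
lip yaw -0.0208 y@.62 0.0342 48
wall outer far none
endwall inner yaw -0.0005 y@.62 -0.128 54
((371.0, 227.5), (39.0, 20.0), 90.0) [(np.int32(10), [369.2, 240.9])]
((371.0, 227.5), (39.0, 20.0), 90.0) []
diff tray/chock 0
[153, 142, 178, 167, 116, 97, 104, 137, 159, 168, 181, 194, 195, 182, 161, 145, 126, 120, 134, 151, 167, 187, 197, 191, 179, 165, 154, 136, 113, 122, 149, 165, 179, 192, 191, 180, 163, 153, 137, 112, 115, 146, 160, 170, 184, 191, 181, 164, 157, 142, 115, 138, 193, 212, 211, 210, 209, 209, 209, 211, 211, 211, 210, 210, 210, 210, 209, 209, 210, 210, 211, 211, 211, 212, 212, 212, 212, 212, 213, 212, 215, 222, 224, 221, 220, 223, 223, 222, 222, 221, 221, 223, 223, 222, 221, 222, 225, 229, 190, 91, 116, 129, 128, 128]
```

All four rollers lie side by side in the pan (centres at about columns 198, 208, 219 and 231), and the tray and chock have not changed. Next I'll go to the handle.

>>> {"op": "move_arm", "data": {"steps": [[5, -3.83, 0.81, 0, 0, 0, 0], [5, -3.83, 0.81, 0, 0, 0, 0], [5, -3.83, 0.81, 0, 0, 0, 0], [5, -3.83, 0.81, 0, 0, 0, 0], [5, -3.83, 0.81, 0, 0, 0, 0]]}}

```text
t: 33.4
position: [0.5933, 0.2431, 0.2242]
ee_rot: [3.142, 0.001, 3.124]
wrist_force: [-0.7, -1.3, 0.6]
grip_width: 0.535
grip_force: 0.0
```

>>> {"op": "move_arm", "data": {"steps": [[5, -3.83, 0.81, 0, 0, 0, 0], [5, 0, 0, 0, 0, 0, 0], [5, 0, 0, 0, 0, 0, 0]]}}

```text
t: 33.65
position: [0.6306, 0.2503, 0.2226]
ee_rot: [-3.141, -0.001, 3.124]
wrist_force: [-0.4, 0.1, 0.5]
grip_width: 0.538
grip_force: 0.0
```

```bash
python3 - <<'E'
from h import *
im,M=snap("wrist","w8"); T=tool(); print(T[:3,3].round(4))
c=proj("wrist",[[.627,.252,.158]],M)[0]; print("handle proj",c, proj("wrist",[[.582,.252,.164],[.672,.252,.164]],M))
g=im.max(2); 
for r in (int(c[1])-60,int(c[1])-40,int(c[1])-20,int(c[1])):
    k=np.where(g[r,250:400]<45)[0]+250; print(r,k.min() if len(k) else None,k.max() if len(k) else None,len(k), ray("wrist",[(k.mean(),r)],.16,M).round(4) if len(k) else "")
E
```

```text
[0.6294 0.2504 0.2232]
handle proj [319.53549395 249.64532954] [[318.30669328 176.13868776]
 [320.76960085 321.56544177]]
189 318 334 9 [[0.5899 0.2556 0.16  ]]
209 318 329 6 [[0.6016 0.2543 0.16  ]]
229 318 332 5 [[0.6137 0.2563 0.16  ]]
249 326 326 1 [[0.626  0.2559 0.16  ]]
```

>>> {"op": "move_arm", "data": {"steps": [[5, 0.2, 0.4, 3, 0, 0, 0], [5, 0, 0, 3, 0, 0, 0], [5, 0, 0, 1.5, 0, 0, 0], [5, 0, 0, 0.8, 0, 0, 0], [5, 0, 0, 0, 0, 0, 0]]}}

```text
t: 34.12
position: [0.6258, 0.2549, 0.1402]
ee_rot: [-3.141, -0.002, 3.125]
wrist_force: [0.5, -1.1, 0.4]
grip_width: 0.536
grip_force: 0.0
```

>>> {"op": "move_arm", "data": {"steps": [[0.6, 0, 0, 0, 0, 0, 0], [0.6, 0, 0, 0, 0, 0, 0], [0.6, 0, 0, 0, 0, 0, 0], [0.6, 0, 0, 0, 0, 0, 0], [0.6, 0, 0, 0, 0, 0, 0]], "force": 30}}

```text
t: 34.53
position: [0.627, 0.2556, 0.1419]
ee_rot: [3.141, 0.001, 3.126]
wrist_force: [-0.1, 1.4, -0.3]
grip_width: 0.226
grip_force: 0.0
```

>>> {"op": "move_arm", "data": {"steps": [[0.6, 0, 0, 0, 0, 0, 0], [0.6, 0, 0, 0, 0, 0, 0], [0.6, 0, 0, 0, 0, 0, 0]]}}

```text
t: 34.78
position: [0.6268, 0.2555, 0.1414]
ee_rot: [-3.142, 0.0, 3.126]
wrist_force: [-0.2, -1.2, 2.1]
grip_width: 0.12
grip_force: 30.0
```

>>> {"op": "move_arm", "data": {"steps": [[0.6, 0, -0.2, -0.53, 0, 0, 0], [0.6, 0, -0.2, -0.53, 0, 0, 0], [0.6, 0, -0.2, -0.53, 0, 0, 0], [0.6, 0, -0.24, -0.51, 0, 0, 0], [0.6, 0, -0.24, -0.51, 0, 0, 0]]}}

```text
t: 35.2
position: [0.6265, 0.2449, 0.1675]
ee_rot: [3.141, -0.0, 3.126]
wrist_force: [3.0, 4.9, -6.1]
grip_width: 0.118
grip_force: 30.0
```

>>> {"op": "move_arm", "data": {"steps": [[0.6, 0, -0.23, -0.41, 0, 0, 0], [0.6, 0, -0.23, -0.41, 0, 0, 0], [0.6, 0, -0.23, -0.41, 0, 0, 0], [0.6, 0, -0.23, -0.41, 0, 0, 0], [0.6, 0, 0, 0, 0, 0, 0]]}}

```text
t: 35.62
position: [0.6263, 0.2355, 0.1846]
ee_rot: [3.141, 0.0, 3.126]
wrist_force: [0.7, 5.4, -3.1]
grip_width: 0.117
grip_force: 30.0
```

>>> {"op": "move_arm", "data": {"steps": [[0.6, 0, 0, 0, 0, 0, 0], [0.6, 0, 0, 0, 0, 0, 0], [0.6, 0, 0, 0, 0, 0, 0], [0.6, 0, 0, 0, 0, 0, 0], [0.6, 0, 0, 0, 0, 0, 0]]}}

```text
t: 36.03
position: [0.6263, 0.2359, 0.1839]
ee_rot: [3.141, 0.0, 3.126]
wrist_force: [-0.1, 5.6, -0.8]
grip_width: 0.121
grip_force: 30.0
```

>>> {"op": "move_arm", "data": {"steps": [[0.6, 0, -0.3, -0.45, 0, 0, 0], [0.6, 0, -0.3, -0.45, 0, 0, 0], [0.6, 0, -0.3, -0.45, 0, 0, 0], [0.6, 0, 0, 0, 0, 0, 0], [0.6, 0, 0, 0, 0, 0, 0]]}}

```text
t: 36.45
position: [0.6261, 0.2269, 0.1974]
ee_rot: [3.141, 0.0, 3.126]
wrist_force: [-2.8, 5.6, -0.1]
grip_width: 0.118
grip_force: 30.0
```

```bash
python3 - <<'E'
from h import *
s=ctrl.get_state(); print(s["position"],s["wrist_force"],s["grip_width"])
im,_=snap("top","t7"); sc,_=snap("scene","s7"); w,_=snap("wrist","w9")
o=np.zeros((600,800,3),np.uint8); o[:360]=cv2.resize(im[180:270,200:400],(800,360),interpolation=cv2.INTER_CUBIC); o[360:,:320]=cv2.resize(w,(320,240)); o[360:,360:690]=cv2.resize(sc[160:320,230:450],(330,240)); cv2.imwrite("pics/m3.png",o)
E
```

```text
[0.62612114 0.22688505 0.19742627] [-2.75958601  5.64489429 -0.12367731] 0.11784608237422414
```

View pics/m3.png

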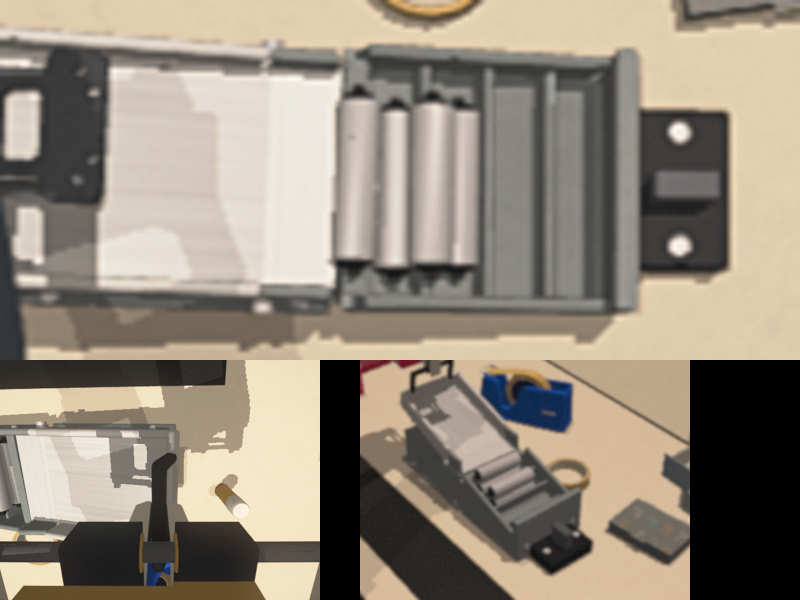

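All four rollers have left the pan: two are seated in grooves 1 and 2, and two are riding above, possibly still moving. I've used all the picture views, so I'll wait and track the rollers by image difference.

>>> {"op": "move_arm", "data": {"steps": [[0.6, 0, 0, 0, 0, 0, 0], [0.6, 0, 0, 0, 0, 0, 0], [0.6, 0, 0, 0, 0, 0, 0], [0.6, 0, 0, 0, 0, 0, 0], [0.6, 0, 0, 0, 0, 0, 0]]}}

```text
t: 37.02
position: [0.6261, 0.2271, 0.1971]
ee_rot: [3.141, -0.0, 3.126]
wrist_force: [-1.8, 6.3, 0.5]
grip_width: 0.121
grip_force: 30.0
```

```bash
python3 - <<'E'
from h import *
a=cv2.imread("pics/t7.png"); b,_=snap("top","t8"); 
e=cv2.imread("pics/t6.png")
for n,i in(("t7",a),("t8",b)):
    m=((i.min(2)>118)*255).astype(np.uint8); m[:197]=0; m[250:]=0; m[:,:284]=0; m[:,352:]=0
    print(n,(cv2.absdiff(i,e)[197:250,284:352].max(2)>30).sum(0).tolist())
    for r in(215,225,235): print(r,i[r,282:352,1].tolist())
E
```

```text
t7 [27, 39, 44, 45, 47, 46, 45, 44, 42, 26, 2, 7, 43, 43, 44, 43, 43, 42, 1, 40, 41, 45, 46, 46, 45, 45, 45, 43, 11, 39, 45, 45, 43, 41, 38, 38, 0, 0, 0, 0, 0, 0, 0, 0, 0, 0, 0, 0, 0, 0, 0, 0, 0, 0, 7, 0, 0, 0, 0, 0, 0, 0, 0, 0, 0, 0, 0, 0]
215 [236, 209, 125, 145, 167, 180, 192, 200, 198, 185, 175, 157, 129, 126, 158, 190, 212, 218, 202, 162, 109, 127, 153, 168, 182, 200, 216, 215, 191, 166, 149, 150, 182, 199, 192, 180, 167, 129, 80, 119, 141, 124, 136, 134, 135, 136, 135, 134, 133, 135, 126, 94, 73, 76, 111, 135, 123, 128, 137, 136, 134, 135, 136, 119, 82, 78, 83, 90, 76, 62]
225 [228, 178, 134, 155, 173, 192, 205, 202, 190, 177, 167, 149, 131, 132, 160, 194, 214, 218, 200, 156, 110, 136, 158, 174, 189, 205, 212, 201, 181, 163, 143, 149, 190, 203, 186, 175, 161, 124, 81, 119, 139, 122, 136, 137, 137, 137, 135, 134, 134, 135, 125, 94, 73, 73, 109, 133, 118, 124, 134, 134, 134, 135, 135, 118, 83, 78, 83, 89, 78, 62]
235 [208, 122, 141, 165, 185, 207, 212, 197, 181, 170, 158, 138, 126, 138, 167, 200, 218, 217, 196, 152, 107, 139, 163, 180, 196, 202, 200, 189, 174, 159, 140, 154, 190,
[... 761 characters left out ...]
101, 84]
225 [235, 233, 176, 85, 116, 137, 137, 140, 139, 134, 106, 95, 133, 157, 174, 195, 214, 217, 199, 178, 163, 137, 90, 113, 141, 120, 105, 106, 140, 160, 179, 200, 212, 202, 185, 174, 161, 124, 80, 118, 142, 100, 92, 125, 151, 167, 187, 212, 218, 202, 183, 166, 135, 89, 106, 133, 121, 104, 80, 107, 143, 159, 177, 203, 221, 217, 173, 112, 97, 76]
235 [236, 218, 125, 90, 129, 139, 139, 138, 138, 133, 106, 100, 138, 159, 178, 198, 215, 216, 194, 174, 158, 127, 81, 112, 137, 119, 106, 108, 143, 163, 185, 211, 216, 198, 181, 170, 153, 115, 79, 122, 136, 93, 97, 130, 154, 170, 189, 209, 216, 198, 180, 163, 130, 81, 109, 136, 119, 103, 84, 113, 147, 162, 180, 201, 213, 210, 169, 111, 94, 75]
```

There is now one roller in each groove (centres near columns 298, 314, 329 and 345). I'll lower the pan along the same arc.

>>> {"op": "move_arm", "data": {"steps": [[0.6, 0, 0.3, 0.45, 0, 0, 0], [0.6, 0, 0.3, 0.45, 0, 0, 0], [0.6, 0, 0.3, 0.45, 0, 0, 0], [0.6, 0, 0.23, 0.41, 0, 0, 0], [0.6, 0, 0.23, 0.41, 0, 0, 0]]}}

```text
t: 37.48
position: [0.6265, 0.2409, 0.1757]
ee_rot: [3.141, 0.001, 3.126]
wrist_force: [-1.3, 6.2, 2.8]
grip_width: 0.12
grip_force: 30.0
```

>>> {"op": "move_arm", "data": {"steps": [[0.6, 0, 0.23, 0.41, 0, 0, 0], [0.6, 0, 0.23, 0.41, 0, 0, 0], [0.6, 0, 0.24, 0.51, 0, 0, 0], [0.6, 0, 0.24, 0.51, 0, 0, 0], [0.6, 0, 0.2, 0.53, 0, 0, 0]]}}

```text
t: 37.9
position: [0.6268, 0.252, 0.1515]
ee_rot: [3.141, 0.0, 3.126]
wrist_force: [-0.0, 6.4, 0.4]
grip_width: 0.12
grip_force: 30.0
```

>>> {"op": "move_arm", "data": {"steps": [[0.6, 0, 0.2, 0.53, 0, 0, 0], [0.6, 0, 0.2, 0.53, 0, 0, 0], [0.6, 0, 0, 0, 0, 0, 0], [0.6, 0, 0, 0, 0, 0, 0]]}}

```text
t: 38.23
position: [0.6271, 0.2554, 0.1409]
ee_rot: [-3.141, 0.001, 3.126]
wrist_force: [1.9, 3.0, -1.5]
grip_width: 0.12
grip_force: 30.0
```

Now I'll release the handle, rise and withdraw, then check everything.

>>> {"op": "move_arm", "data": {"steps": [[5, 0, 0, 0, 0, 0, 0], [5, 0, 0, 0, 0, 0, 0], [5, 0, 0, 0, 0, 0, 0], [5, 0, 0, 0, 0, 0, 0], [5, 0, 0, 0, 0, 0, 0]]}}

```text
t: 38.65
position: [0.6267, 0.2553, 0.1411]
ee_rot: [-3.141, -0.0, 3.126]
wrist_force: [-0.8, -0.1, -0.1]
grip_width: 0.426
grip_force: 0.0
```

>>> {"op": "move_arm", "data": {"steps": [[5, 0, 0, -2, 0, 0, 0], [5, 0, 0, -3, 0, 0, 0], [5, 0, 0, -3, 0, 0, 0], [5, 3, 0, -1, 0, 0, 0], [5, 4, 0, 0, 0, 0, 0]]}}

```text
t: 39.07
position: [0.5585, 0.2566, 0.2338]
ee_rot: [3.14, 0.005, 3.124]
wrist_force: [0.9, 0.3, -0.8]
grip_width: 0.536
grip_force: 0.0
```

>>> {"op": "move_arm", "data": {"steps": [[5, 4, 0, 0, 0, 0, 0], [5, 4, 0, 0, 0, 0, 0], [5, 4, 0, 0, 0, 0, 0], [5, 4, -1, 0, 0, 0, 0], [5, 0, 0, 0, 0, 0, 0]]}}

```text
t: 39.48
position: [0.3902, 0.2476, 0.2304]
ee_rot: [-3.14, -0.004, 3.127]
wrist_force: [0.8, 0.3, 0.7]
grip_width: 0.541
grip_force: 0.0
```

```bash
python3 - <<'E'
from h import *
print(ctrl.get_state()["position"],ctrl.get_state()["wrist_force"])
b,_=snap("top","t9"); e=cv2.imread("pics/t6.png"); 
d=(cv2.absdiff(b,e).max(2)>35).astype(np.uint8)
print("lip/tray walls",d[190:262,280:352].sum(),"endwall+chock",d[195:262,351:392].sum(),"handle",d[195:245,178:190].sum(),"pan rear half",d[197:250,190:240].sum(),"glue/tape",d[190:215,140:170].sum(),d[145:190,285:330].sum())
vedge(b,281,289,200,248,-1,.093,"lip"); vedge(b,350,356,198,252,1,.093,"endwall inner"); vedge(b,350,356,198,252,1,.093,"endwall inner")
for r in(215,235): print(b[r,282:352,1].tolist())
k=((b.max(2)<75)*255).astype(np.uint8); k[:200]=0;k[255:]=0;k[:,:361]=0;k[:,420:]=0
print(cv2.minAreaRect(max(cv2.findContours(k,0,2)[0],key=cv2.contourArea)))
E
```

```text
[0.39015653 0.24762277 0.23037467] [0.78130554 0.27490511 0.66477187]
lip/tray walls 1347 endwall+chock 1 handle 0 pan rear half 1334 glue/tape 0 0
lip yaw -0.0195 y@.62 0.0341 48
endwall inner yaw -0.0007 y@.62 -0.1291 54
endwall inner yaw -0.0007 y@.62 -0.1291 54
[223, 228, 189, 78, 100, 129, 130, 129, 128, 126, 102, 82, 116, 139, 156, 176, 196, 201, 186, 170, 155, 131, 89, 101, 140, 138, 99, 93, 124, 144, 162, 179, 186, 183, 176, 165, 154, 118, 74, 109, 131, 94, 83, 111, 138, 154, 171, 196, 206, 191, 173, 156, 130, 87, 99, 124, 115, 100, 75, 96, 130, 144, 160, 187, 212, 212, 168, 103, 93, 79]
[226, 201, 116, 84, 120, 128, 128, 127, 127, 123, 98, 92, 127, 147, 165, 183, 200, 199, 180, 161, 145, 117, 75, 103, 127, 109, 98, 100, 133, 151, 171, 194, 200, 184, 167, 158, 142, 106, 73, 113, 126, 85, 89, 120, 142, 157, 175, 194, 200, 185, 167, 150, 119, 75, 101, 126, 110, 96, 77, 106, 137, 149, 167, 187, 197, 194, 157, 102, 87, 70]
((371.0, 227.5), (39.0, 20.0), 90.0)
```

```bash
python3 - <<'E'
from h import *
b=cv2.imread("pics/t9.png"); vedge(b,376,388,212,243,1,.03,"chock outer edge"); vedge(cv2.imread("pics/t2.png"),355,363,198,252,1,.093,"tray outer (before chock)")
E
```

```text
chock outer edge yaw -0.0032 y@.62 -0.2052 31
tray outer (before chock) yaw 0.001 y@.62 -0.1424 54
```

```bash
python3 -c "
from bench import ctrl
print(ctrl.finish_job())"
```

```text
the job is handed in; nothing more can be done
None
```

I handed the job in with one roller in each groove, the pan back on its rest, the tray about 2 mm from the lip (limit 5 mm), the chock flush to within about 1 mm, and the tape roll and glue stick unmoved; no verdict came back.

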